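Clear two rings jammed at a feed tray's neck and seat the row

ROBOT

A 6-joint arm with a two-finger parallel gripper is mounted at the origin on a cart in front of the work surface, level with it; the furniture and walls round the work are solid. World frame = base frame: x ahead of the robot, y to its left, z up, the work surface at z = 0. Lengths are in m, angles in rad, forces in N, time in s.
With the tool pointing down it reaches from about 0.25 to 0.85 m from the base axis. Payload 12.5 kg.
Tool frame: the origin (TCP) lies midway between the tips of the shut fingers; the grasp point (between the pads) lies 19 mm behind it; z points along the fingers, x is the direction in which the jaws open and shut, and the axes are right-handed (so a half turn about z gives the same grasp; the last joint's range is limited). The gripper opens to 93 mm and grips with 3 to 60 N. Pads are 15 mm wide; open, the fingers measure 128 mm over their backs; the gripper's body (75 mm by 188 mm) begins 65 mm behind the grasp point.
Start: joints at [-1.201, 0.351, 1.652, -0, 1.139, -0.085], TCP at [0.242, -0.494, 0.219] pointing down, gripper open.
Joint ranges: [-2.75, 2.75], [-0.79, 2.1], [0.01, 2.65], [-1.57, 4.71], [0.07, 3.14], [-2.87, 2.87]. Speed limits (rad/s): [2.22, 2.22, 2.79, 3.14, 3.14, 3.14].

INTERFACE

Orientations are given as a rotation vector (axis times angle).
In Python, from rig import ctrl, cams gives the robot as it stands.
- The arm moves only by the tool send_rows, never from a script. Its argument "plan" is a list of rows, each an object of numbers: "gripper": the finger opening in mm, from 0 to 93; "dx", "dy", "dz": the shift along the tool's x, y, z in units of 30 mm (1.0 is 30 mm); "rx", "ry", "rz": the turn, a rotation vector about the tool's x, y, z in units of 6 degrees (1.0 is 6 degrees). In form: [{"gripper": .., "dx": .., "dy": .., "dz": .., "rx": .., "ry": .., "rz": ..}, ...]. A call has 1 to 12 rows; each row shifts and turns the commanded pose from where the row before left it, along the tool's axes as they then stand; what a row does not reach is not made up. A row lasts 1/12 s, in which the tool goes at most 41.7 mm and 7.16 degrees, less where a joint would pass 70% of its speed; a pose out of reach is approached as far as the arm can. A call is refused whole if a number of a shift passes 1 or a number of a turn 1, either way. A call with a gripper value outside its range is refused whole. The fingers move at their own pace and stop on an object; "force" is the grip in N (left out, the last holds). Time passes only in rows, so rows that do not move let the fingers close. It gives the time, the measured TCP pose, the force and the opening at its end, in the units of the state.
- ctrl.sense(): the state, without advancing time (a new reading comes with each control period).
- cams.grab_frame(name): name is "scene" or "side" or "wrist"; returns a dict with "pixels" (420x560x3 uint8, red, green, blue), "camera_matrix" (3x3 intrinsics, pixels), "R" (3x3) and "t" (3): a world point X has camera coordinates R X + t; the wrist camera has in their place "T_tool_cam" (4x4, takes a point from camera to tool coordinates, whose origin is the TCP and whose axes are the tool frame's). Camera axes: x right, y down, z forward; pixel columns grow to the right and rows downward; lengths in m; the calibration is good to about 2 mm. A picture is of the moment at which its call begins: read the wrist's pose just before it. There is no depth.
- ctrl.finish_job(): hands the job in, once; it reports no verdict.
The state is a dict: "time_s": time; "joint_pos": joint angles; "joint_vel": joint speeds; "joint_efforts": joint torques, N m; "position": TCP position; "tcp_rot": TCP orientation; "ft_force": force on the tool from outside, world axes, zero at the start; "wrist_torque": the same for the moment, N m; "width": finger opening in m.
Only numpy, scipy, OpenCV 4.12 (cv2) and the standard library are available. Lean on these libraries where they do the work, as an engineer would, in place of code of your own. Each camera call takes 0.05 s, during which the arm holds its last target.

TASK

Two steel rings have wedged side by side at the neck of the feed tray. Nudge the blocking ring (the one farther from the lane) straight back by about half its width, slide the other one off the slanted shoulder into the lane, bring the blocking ring in behind it, and press the row down the lane until the stiff sliding stop at its end is fully home, holding it there with a firm push of about 15 N for half a second. Slide the rings flat on the tray floor without lifting them, never push on them with more than 25 N, and leave the other things alone.

Things in the scene. Friction and masses are not known exactly. Their poses are not given: they have to be found in the camera images.
- tray: Feed tray fixed on the bench: aluminium walls, smooth white floor 13 mm above the bench, walls 16 mm higher. Origin on the bench under the lane's centre line, where the stop's face is when fully home; x points up the lane, out of it towards the open end, y left, z up. Lane: 64 mm wide (y -32 to 32 mm), from x = 0 to its mouth at x = 100 mm.
- mouth (a point): Floor point in the middle of the lane's mouth (tray x 100, y 0 mm). Beyond it the chamber is 112 mm wide (tray y -80 to 32): the left wall runs straight on; on the right a shoulder slanted at 50 degrees goes from the lane's corner (x 100, y -32) to the right wall (x 157, y -80). A ring pushed towards the lane slides along it into the mouth, but wedges if forced.
- open_end (a point): Floor point at the tray's open upper end (tray x 305, y 0 mm). There is no wall there: a ring pushed past it would drop off.
- ring_blocker: Knurled steel ring, 60 mm across, 18 mm thick, 0.25 to 0.4 kg, flat on the tray floor. The blocking one: against the left wall (tray about x 199, y 2 mm), leaning on the other ring. On its lane side, left of the other ring, is a gap 52 mm wide. It stays where it is pushed (floor friction about 0.1). Origin: centre of underside.
- ring_corner: An equal ring, in the corner of the slanted shoulder and the right wall (tray about x 168, y -50 mm), partly across the lane's mouth and locked there by the blocking ring. Origin: centre of underside. In the lane its centre is at tray y 0, within 2 mm.
- stop (a joint): Sliding stop across the foot of the lane, m pushed in: 0 to 2 mm as found (at 0 its face stands at tray x 10 mm), 0.010 fully home on a hard stop. No spring: it stays where left. It takes about 6 N (plus 1.5 N at 10 mm/s) along the lane to move. With the stop home the row of two rings ends at tray x 120 mm.
- stop_face (a point): Middle of the stop's face that the rings touch, 9 mm above the tray floor; the stop is 56 mm wide and 14 mm high.
- small_ring: Bystander: smaller knurled ring, 40 mm across, 14 mm high, on the bench beside the tray.
- flanged_bush: Bystander: dark flanged bush, 38 mm across, 30 mm high, on the bench beside the tray.
- scissors: Bystander: scissors on the bench, far right.
- bin_grey: Bystander: grey parts bin, 146x105x52 mm, on the bench far left.
- cup: Bystander: small light cup, 37 mm across, 26 mm high, on the bench behind the tray.
There are look-alikes about, which are no part of the job. What is shaped like the ring_blocker but purple or turquoise is not meant.

How it is judged:
By the outcome, as a careful person would: the job done as asked, in the order asked, and still so for the second after the job is handed in, with the robot touching nothing.
It also fails if it takes over 72 s, if anything falls off the work surface, if the arm or the gripper's body presses on something with over 40 N, if the wrist force passes 120 N, or if a joint passes its speed limit or range.

## Working session

There is one attempt and no reset: what is moved stays moved. The work goes in short steps, Python scripts to look and compute and a tool call to move; the robot and the scene stay as the last step left them, time stands still between calls to the robot, and variables do not carry over. Pictures are saved under pics/ and viewed, and the job is handed in when it is done.

Besides the shell and the picture viewer there is one more tool, called after "Call:" as a command line: name --argument value ..., lists and objects as JSON in quotes. send_rows: Moves the arm, as the interface text tells. Its arguments: {"type":"object","properties":{"plan":{"type":"array"},"force":{"type":"number"}},"required":["plan"]}

```bash
mkdir -p pics; ls; cat > h.py <<'E'
import numpy as np,cv2
from rig import ctrl,cams
def grab(n,f):
    s=ctrl.sense();g=cams.grab_frame(n)
    cv2.imwrite('pics/'+f+'.png',cv2.cvtColor(g['pixels'],cv2.COLOR_RGB2BGR))
    np.savez('pics/'+f+'.npz',**{k:v for k,v in g.items()},p=s['position'],r=s['tcp_rot'])
    return s,g
E
python3 - <<'E'
from h import *
for n in['scene','side','wrist']:
    s,g=grab(n,n+'0')
print(s)
for n in['scene','side','wrist']:
    d=np.load('pics/'+n+'0.npz');print({k:d[k] for k in d if k!='pixels'})
E
```

```text
pics
{'time_s': 0.1, 'joint_pos': array([-1.20059238e+00,  3.51211793e-01,  1.65234711e+00, -1.13956445e-05,
        1.13908071e+00, -8.46071016e-02]), 'joint_vel': array([-1.21485704e-05, -2.82770608e-04, -2.77186285e-03,  1.91389193e-03,
       -7.85294129e-04,  2.15341309e-03]), 'joint_efforts': array([ 8.74217494e-05, -4.98027670e+01, -2.85703808e+01,  6.99939975e-02,
        2.38900882e-02, -5.38740687e-05]), 'position': array([ 0.24151845, -0.49379923,  0.21814407]), 'tcp_rot': array([-2.66455339e+00,  1.66308991e+00,  1.32602555e-03]), 'ft_force': array([0.12003978, 0.09234643, 0.88179039]), 'wrist_torque': array([ 0.02788534, -0.03127123, -0.00488741]), 'width': 0.09304745858114034}
{'camera_matrix': array([[513.75738583,   0.        , 273.54843853],
       [  0.        , 513.75738583, 210.59105929],
       [  0.        ,   0.        ,   1.        ]]), 'R': array([[ 0.48768607, -0.87277282,  0.02073433],
       [-0.3875426 , -0.23770987, -0.89067657],
       [ 0.78228706,  0.42633512, -0.45416443]]), 't': array([-0.28828129,  0.28809459,  1.20418038]), 'p': array([ 0.24149422
[... 533 characters left out ...]
[-2.66457699e+00,  1.66305988e+00,  1.34881857e-03])}
{'camera_matrix': array([[377.4878086 ,   0.        , 280.44500669],
       [  0.        , 377.4878086 , 203.31996771],
       [  0.        ,   0.        ,   1.        ]]), 'T_tool_cam': array([[ 9.99999851e-01, -5.23293155e-04, -1.57836098e-04,
         1.64172317e-04],
       [ 5.46385083e-04,  9.64739203e-01,  2.63207090e-01,
        -7.13539760e-02],
       [ 1.45362030e-05, -2.63207137e-01,  9.64739344e-01,
        -1.67033591e-01],
       [ 0.00000000e+00,  0.00000000e+00,  0.00000000e+00,
         1.00000000e+00]]), 'p': array([ 0.24151845, -0.49379923,  0.21814407]), 'r': array([-2.66455339e+00,  1.66308991e+00,  1.32602555e-03])}
```

View pics/scene0.png

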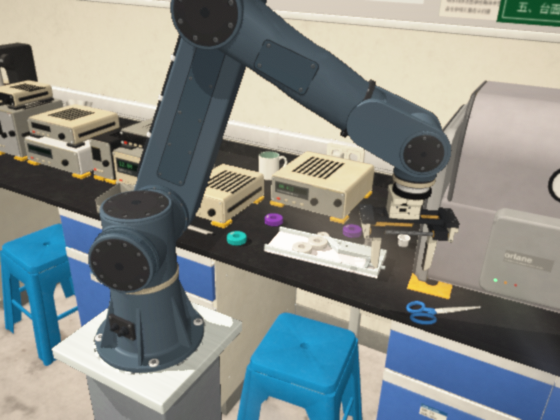

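View pics/side0.png

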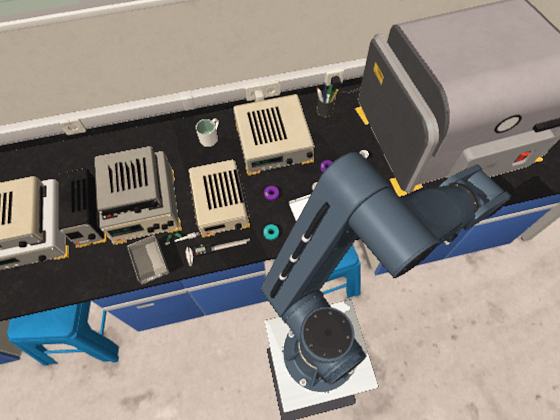

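```bash
python3 - <<'E'
import cv2
for n,c in(('side0',(140,350,150,420)),('scene0',(120,330,130,410))):
    i=cv2.imread(f'pics/{n}.png')
    cv2.imwrite(f'pics/{n}c.png',cv2.resize(i[c[0]:c[1],c[2]:c[3]],None,fx=2.8,fy=2.8,interpolation=cv2.INTER_CUBIC))
E
```

```text
(no output)
```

View pics/wrist0.png

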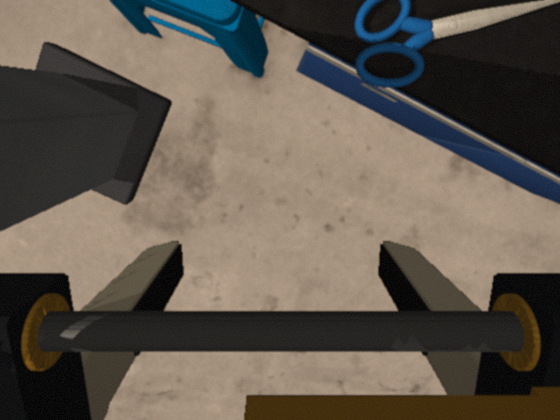

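```bash
python3 - <<'E'
import cv2
i=cv2.imread('pics/scene0.png')
cv2.imwrite('pics/scene0d.png',cv2.resize(i[195:290,220:420],None,fx=4,fy=4,interpolation=cv2.INTER_CUBIC))
E
```

```text
(no output)
```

View pics/scene0d.png

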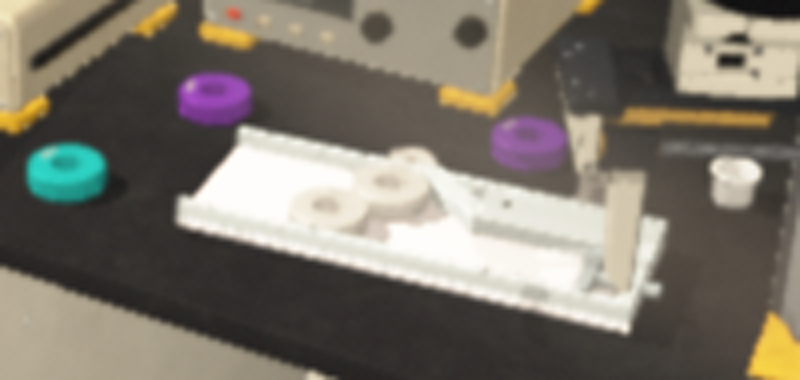

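```bash
cat >> h.py <<'E'
def ray(K,R,t,u,v,z):
    d=R.T@np.linalg.inv(K)@np.array([u,v,1.]);c=-R.T@t
    return c+d*(z-c[2])/d[2]
E
python3 - <<'E'
from h import *
d=np.load('pics/scene0.npz')
for n,u,v,z in[('open left top',180,200,.029),('open right top',240,128,.029),('foot left',630,315,.029),('foot right',665,222,.029),('blk',330,208,.031),('corner',390,182,.031),('small?',412,155,.014),('cup',738,165,.026)]:
    print(n,ray(d['camera_matrix'],d['R'],d['t'],220+u/4,195+v/4,z).round(3))
E
```

```text
open left top [ 0.446 -0.051  0.029]
open right top [ 0.566 -0.037  0.029]
foot left [ 0.473 -0.389  0.029]
foot right [ 0.603 -0.371  0.029]
blk [ 0.49  -0.153  0.031]
corner [ 0.548 -0.175  0.031]
small? [ 0.622 -0.161  0.014]
cup [ 0.719 -0.392  0.026]
```

Call:
send_rows --plan '[{"dx": -0.4, "dy": -1}, {"dx": -0.4, "dy": -1}, {"dx": -0.4, "dy": -1}, {"dx": -0.4, "dy": -1}, {"dx": -0.4, "dy": -1}, {"dx": -0.4, "dy": -1}, {"dx": -0.4, "dy": -1}, {"dx": -0.4, "dy": -1}, {"dx": -0.4, "dy": -1}, {"dx": -0.4, "dy": -1}, {"dx": -0.4, "dy": -1}, {"dx": -0.4, "dy": -1}]'

```text
invalid input
```

Call:
send_rows --plan '[{"rz": -0.95}, {"rz": -0.95}, {"rz": -0.95}, {"rz": -0.95}, {"rz": -0.95}, {"rz": -0.95}, {"rz": -0.95}, {"rz": -0.95}, {"rz": -0.95}, {"rz": -0.95}, {"rz": -0.95}, {"rz": -0.95}]'

```text
invalid input
```

```bash
python3 - <<'E'
from h import *
grab('side','side1')
s,g=grab('wrist','wrist1')
print(s['time_s'],s['position'],s['tcp_rot'],s['ft_force'],s['joint_pos'])
E
```

```text
0.2 [ 0.24155547 -0.49388927  0.21831884] [-2.66465714e+00  1.66326667e+00  8.39583585e-04] [-0.73432826  0.70952773 -0.57922038] [-1.20060933e+00  3.51024665e-01  1.65215703e+00  3.30871929e-05
  1.13910121e+00 -8.45821813e-02]
```

View pics/wrist1.png

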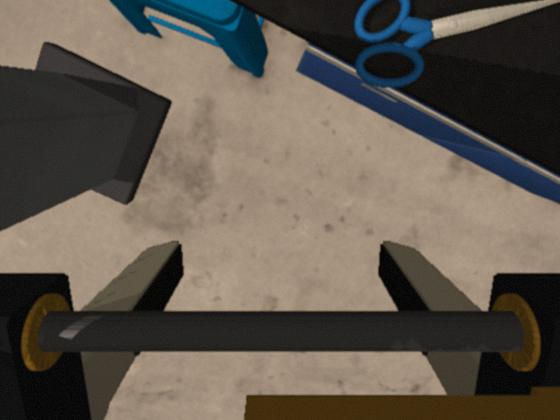

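View pics/side1.png

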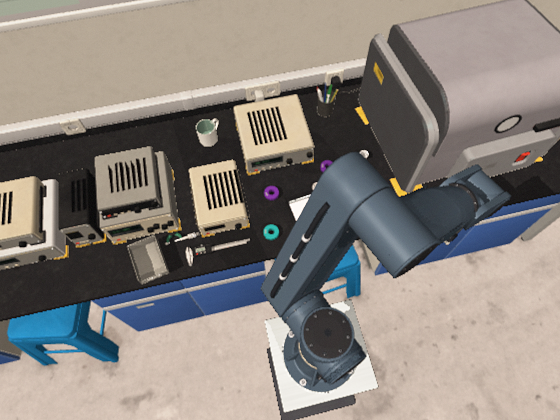

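Every row needs all its keys; I'll send it again in full.

Call:
send_rows --plan '[{"gripper": 93, "dx": -0.4, "dy": -1, "dz": 0, "rx": 0, "ry": 0, "rz": 0}, {"gripper": 93, "dx": -0.4, "dy": -1, "dz": 0, "rx": 0, "ry": 0, "rz": 0}, {"gripper": 93, "dx": -0.4, "dy": -1, "dz": 0, "rx": 0, "ry": 0, "rz": 0}, {"gripper": 93, "dx": -0.4, "dy": -1, "dz": 0, "rx": 0, "ry": 0, "rz": 0}, {"gripper": 93, "dx": -0.4, "dy": -1, "dz": 0, "rx": 0, "ry": 0, "rz": 0}, {"gripper": 93, "dx": -0.4, "dy": -1, "dz": 0, "rx": 0, "ry": 0, "rz": 0}, {"gripper": 93, "dx": -0.4, "dy": -1, "dz": 0, "rx": 0, "ry": 0, "rz": 0}, {"gripper": 93, "dx": -0.4, "dy": -1, "dz": 0, "rx": 0, "ry": 0, "rz": 0}, {"gripper": 93, "dx": -0.4, "dy": -1, "dz": 0, "rx": 0, "ry": 0, "rz": 0}, {"gripper": 93, "dx": -0.4, "dy": -1, "dz": 0, "rx": 0, "ry": 0, "rz": 0}, {"gripper": 93, "dx": -0.4, "dy": -1, "dz": 0, "rx": 0, "ry": 0, "rz": 0}, {"gripper": 93, "dx": -0.4, "dy": -1, "dz": 0, "rx": 0, "ry": 0, "rz": 0}]'

```text
time_s: 1.25
position: [0.5027, -0.2052, 0.2186]
tcp_rot: [2.665, -1.663, 0.0]
ft_force: [-0.7, -0.6, 0.1]
width: 0.0934
```

Call:
send_rows --plan '[{"gripper": 93, "dx": 0, "dy": 0, "dz": 0, "rx": 0, "ry": 0, "rz": -0.95}, {"gripper": 93, "dx": 0, "dy": 0, "dz": 0, "rx": 0, "ry": 0, "rz": -0.95}, {"gripper": 93, "dx": 0, "dy": 0, "dz": 0, "rx": 0, "ry": 0, "rz": -0.95}, {"gripper": 93, "dx": 0, "dy": 0, "dz": 0, "rx": 0, "ry": 0, "rz": -0.95}, {"gripper": 93, "dx": 0, "dy": 0, "dz": 0, "rx": 0, "ry": 0, "rz": -0.95}, {"gripper": 93, "dx": 0, "dy": 0, "dz": 0, "rx": 0, "ry": 0, "rz": -0.95}, {"gripper": 93, "dx": 0, "dy": 0, "dz": 0, "rx": 0, "ry": 0, "rz": -0.95}, {"gripper": 93, "dx": 0, "dy": 0, "dz": 0, "rx": 0, "ry": 0, "rz": -0.95}, {"gripper": 93, "dx": 0, "dy": 0, "dz": 0, "rx": 0, "ry": 0, "rz": -0.95}, {"gripper": 93, "dx": 0, "dy": 0, "dz": 0, "rx": 0, "ry": 0, "rz": -0.95}, {"gripper": 93, "dx": 0, "dy": 0, "dz": 0, "rx": 0, "ry": 0, "rz": -0.95}, {"gripper": 93, "dx": 0, "dy": 0, "dz": 0, "rx": 0, "ry": 0, "rz": -0.95}]'

```text
time_s: 2.25
position: [0.5017, -0.2065, 0.2185]
tcp_rot: [-3.139, -0.13, 0.0]
ft_force: [-0.4, 0.6, -0.8]
width: 0.0932
```

```bash
python3 - <<'E'
from h import *
s,g=grab('wrist','wrist1')
print(s['time_s'],s['position'],s['tcp_rot'],s['ft_force'],s['joint_pos'])
E
```

```text
2.25 [ 0.50171435 -0.20654022  0.21854495] [-3.13882826e+00 -1.29981188e-01  3.01251999e-04] [-0.35759404  0.63878208 -0.77999606] [-4.76318929e-01  3.37458149e-01  1.67100139e+00 -3.35759241e-05
  1.13333650e+00 -5.59078880e-01]
```

View pics/wrist1.png

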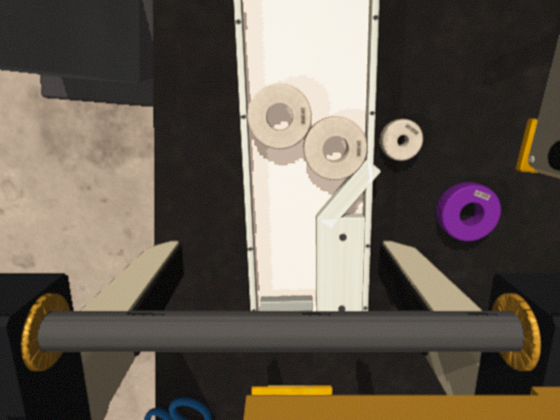

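```bash
python3 - <<'E'
import cv2
i=cv2.imread('pics/wrist1.png')
cv2.imwrite('pics/w1a.png',cv2.resize(i[70:230,220:430],None,fx=3.7,fy=3.7,interpolation=cv2.INTER_CUBIC))
cv2.imwrite('pics/w1b.png',cv2.resize(i[200:320,225:385],None,fx=5,fy=5,interpolation=cv2.INTER_CUBIC))
E
```

```text
(no output)
```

View pics/w1a.png

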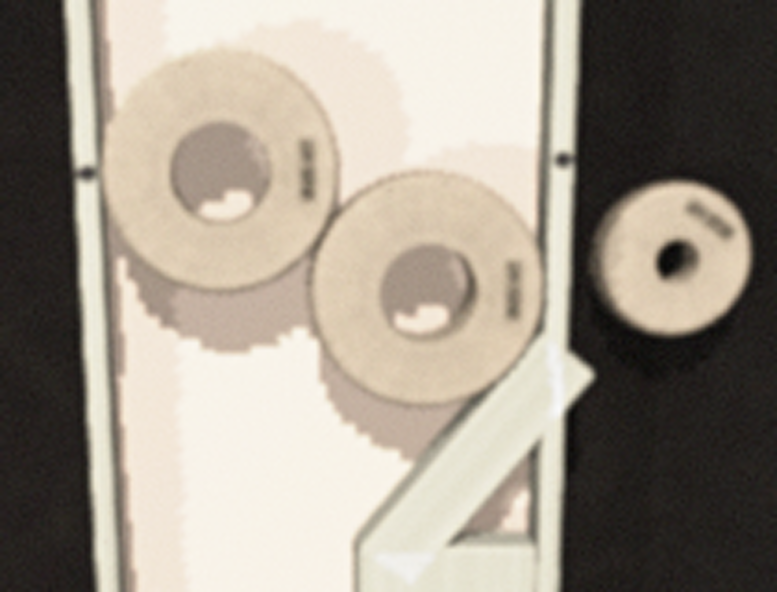

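View pics/w1b.png

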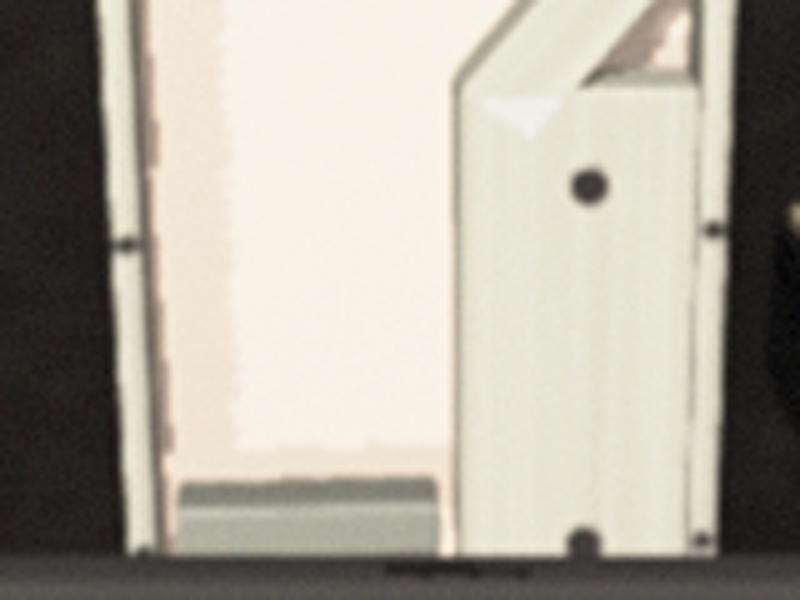

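```bash
cat >> h.py <<'E'
from scipy.spatial.transform import Rotation as Rt
from scipy.optimize import least_squares
def wray(f,u,v,z):
    d=np.load('pics/'+f+'.npz');T=np.eye(4);T[:3,:3]=Rt.from_rotvec(d['r']).as_matrix();T[:3,3]=d['p'];T=T@d['T_tool_cam']
    k=T[:3,:3]@np.linalg.inv(d['camera_matrix'])@np.array([u,v,1.]);c=T[:3,3]
    return c+k*(z-c[2])/k[2]
E
cat > fit.py <<'E'
from h import *
A=lambda u,v:(220+u/3.7,70+v/3.7)
B=lambda u,v:(225+u/5,200+v/5)
W=lambda p,z:wray('wrist1',*p,z)[:2]*1000
obs=[(W(A(357,543),29),100,-32)] if 0 else []
pts=[(A(357,543),.029,100,-32),(B(457,540),.029,None,-32),(A(95,0),.029,None,32),(A(122,590),.029,None,32),(B(160,550),.029,None,32),(A(546,0),.029,None,-80),(A(355,543),.029,100,None)]
def tr(w,q):
    c,s=np.cos(q[2]),np.sin(q[2]);d=w-q[:2];return np.array([c*d[0]+s*d[1],-s*d[0]+c*d[1]])
def f(q):
    r=[]
    for p,z,x,y in pts:
        t=tr(W(p,z),q)
        if x is not None:r.append(t[0]-x)
        if y is not None:r.append(t[1]-y)
    return r
if __name__=='__main__':
    o=least_squares(f,[470,-350,1.65]);q=o.x
    print(q,np.degrees(q[2]),np.round(o.fun,1))
    for n,p,z in[('blk',A(219.5,170),.031),('cor',A(427.5,288.5),.031),('stoptop',B(310,504),.027),('stopbot',B(310,480),.013),('small',A(680,258),.014)]:
        print(n,W(p,z).round(1),tr(W(p,z),q).round(1))
    for l,r in[((101,170),(338,170)),((219,48),(219,292))]: print(np.linalg.norm(W(A(*l),.031)-W(A(*r),.031)))
    c,s=np.cos(q[2]),np.sin(q[2]);np.save('q.npy',q)
    from h import ctrl
    st=ctrl.sense();print('tcp tray',tr(st['position'][:2]*1000,q))
E
python3 fit.py
```

```text
[ 518.32151008 -345.30004473    1.68346086] 96.45520247666026 [-0.   0.   0.7 -1.5 -0.6 -0.4  1.7  0. ]
blk [ 494.3 -148.5] [198.3   1.7]
cor [ 549.2 -173.3] [167.5 -50. ]
stoptop [ 518.  -338.1] [ 7.2 -0.4]
stopbot [ 518.4 -340.2] [ 5.  -0.6]
small [ 617.1 -161.7] [ 171.3 -118.8]
58.66076863805373
58.909351481712044
tcp tray [139.75002      0.92577066]
```

The candidates in the wrist view are the blocker at (279,116), the corner ring at (335,148), the small bystander ring at (402,140) and the purple look-alike at (470,210). The two steel-coloured rings inside the tray fit the description: measured at tray (198,2) and (167.5,-50). The close crop confirms it. I'll align, shut the fingers and go down into the gap.

Call:
send_rows --plan '[{"gripper": 0, "dx": -0.07, "dy": -0.17, "dz": 0.4, "rx": 0, "ry": 0, "rz": -0.285}, {"gripper": 0, "dx": 0, "dy": 0, "dz": 0.6, "rx": 0, "ry": 0, "rz": 0}, {"gripper": 0, "dx": 0, "dy": 0, "dz": 0.6, "rx": 0, "ry": 0, "rz": 0}, {"gripper": 0, "dx": 0, "dy": 0, "dz": 0.6, "rx": 0, "ry": 0, "rz": 0}, {"gripper": 0, "dx": 0, "dy": 0, "dz": 0.6, "rx": 0, "ry": 0, "rz": 0}, {"gripper": 0, "dx": 0, "dy": 0, "dz": 0.6, "rx": 0, "ry": 0, "rz": 0}, {"gripper": 0, "dx": 0, "dy": 0, "dz": 0.6, "rx": 0, "ry": 0, "rz": 0}, {"gripper": 0, "dx": 0, "dy": 0, "dz": 0.6, "rx": 0, "ry": 0, "rz": 0}, {"gripper": 0, "dx": 0, "dy": 0, "dz": 0.6, "rx": 0, "ry": 0, "rz": 0}, {"gripper": 0, "dx": 0, "dy": 0, "dz": 0, "rx": 0, "ry": 0, "rz": 0}]' --force 40

```text
time_s: 3.13
position: [0.4977, -0.2009, 0.0598]
tcp_rot: [-3.135, -0.165, 0.007]
ft_force: [0.1, 0.1, 0.6]
width: 0.0305
```

```bash
cat > st.py <<'E'
from fit import *
q=np.load('q.npy');s=ctrl.sense()
c,sn=np.cos(q[2]),np.sin(q[2]);F=s['ft_force']
R=Rt.from_rotvec(s['tcp_rot']).as_matrix()
print(s['time_s'],'tray',tr(s['position'][:2]*1000,q).round(2),'z',round(s['position'][2]*1000,2),'F',np.round([c*F[0]+sn*F[1],-sn*F[0]+c*F[1],F[2]],1),'w',s['width'],'yawerr',np.degrees(np.arctan2(R[1,1],R[0,1])-(q[2]-np.pi)).round(2))
E
python3 st.py; python3 - <<'E'
from h import *
grab('wrist','wrist2');grab('scene','scene2')
i=cv2.imread('pics/scene2.png');cv2.imwrite('pics/scene2c.png',cv2.resize(i[150:300,220:420],None,fx=4,fy=4,interpolation=cv2.INTER_CUBIC))
E
```

```text
3.1333 tray [145.85   4.29] z 59.76 F [ 0.1 -0.1  0.6] w 0.030535473929121138 yawerr -0.41
```

View pics/wrist2.png

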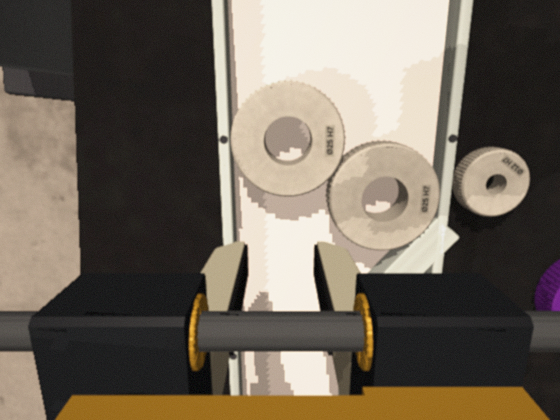

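View pics/scene2c.png

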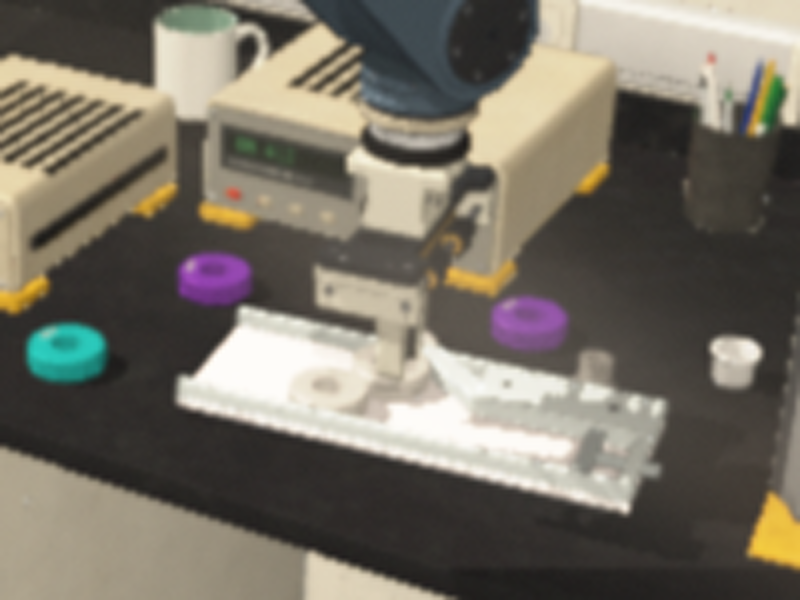

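Call:
send_rows --plan '[{"gripper": 0, "dx": 0, "dy": 0, "dz": 0, "rx": 0, "ry": 0, "rz": 0}, {"gripper": 0, "dx": 0, "dy": 0, "dz": 0, "rx": 0, "ry": 0, "rz": 0}, {"gripper": 0, "dx": 0, "dy": 0, "dz": 0, "rx": 0, "ry": 0, "rz": 0}, {"gripper": 0, "dx": 0, "dy": 0, "dz": 0, "rx": 0, "ry": 0, "rz": 0}, {"gripper": 0, "dx": 0, "dy": 0, "dz": 0, "rx": 0, "ry": 0, "rz": 0}, {"gripper": 0, "dx": 0, "dy": 0, "dz": 0, "rx": 0, "ry": 0, "rz": 0}]'

```text
time_s: 3.73
position: [0.4994, -0.2017, 0.0629]
tcp_rot: [3.137, 0.169, 0.001]
ft_force: [0.2, -0.0, -0.3]
width: 0.0003
```

```bash
python3 st.py; python3 - <<'E'
from h import *
grab('wrist','wrist3')
E
```

```text
3.7333 tray [144.85   2.69] z 62.88 F [-0.1 -0.2 -0.3] w 0.00027695346966269527 yawerr -0.29
```

View pics/wrist3.png

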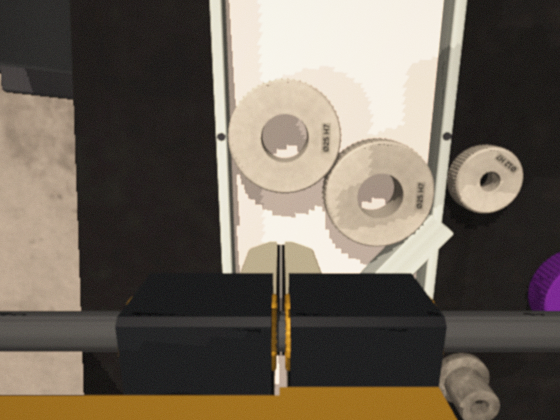

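```bash
cat > px.py <<'E'
import sys
from fit import *
q=np.load('q.npy')
def P(f,u,v,z): return tr(wray(f,u,v,z)[:2]*1000,q).round(1)
E
python3 - <<'E'
from px import *
for n,u,v,z in[('blk',285,136,.031),('blkL',229,136,.031),('blkR',341,136,.031),('cor',379.5,192,.031),('shoulderend',438,221,.029)]:print(n,P('wrist3',u,v,z))
i=cv2.imread('pics/wrist3.png');cv2.imwrite('pics/w3c.png',cv2.resize(i[0:280,200:480],None,fx=2.1,fy=2.1,interpolation=cv2.INTER_CUBIC))
E
```

```text
blk [199.1   1.3]
blkL [199.2  30.5]
blkR [198.9 -27.8]
cor [168.8 -49.8]
shoulderend [151.5 -84. ]
```

View pics/w3c.png

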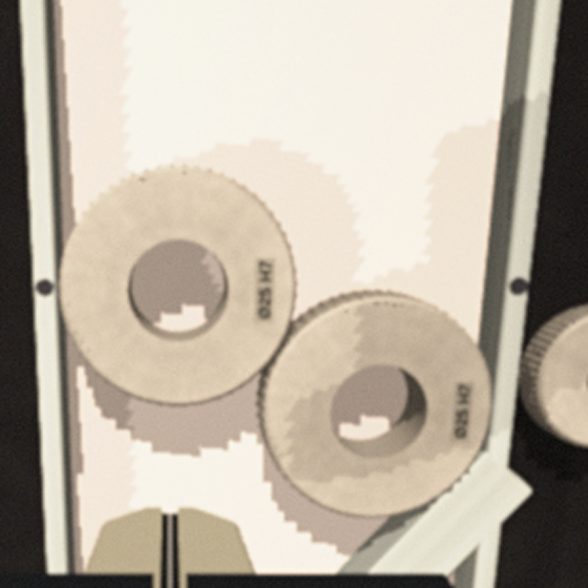

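Call:
send_rows --plan '[{"gripper": 0, "dx": 0, "dy": 0, "dz": 0.3, "rx": 0, "ry": 0, "rz": -0.05}, {"gripper": 0, "dx": 0, "dy": 0, "dz": 0.3, "rx": 0, "ry": 0, "rz": 0}, {"gripper": 0, "dx": 0, "dy": 0, "dz": 0.3, "rx": 0, "ry": 0, "rz": 0}, {"gripper": 0, "dx": 0, "dy": 0, "dz": 0.3, "rx": 0, "ry": 0, "rz": 0}, {"gripper": 0, "dx": 0, "dy": 0, "dz": 0.25, "rx": 0, "ry": 0, "rz": 0}, {"gripper": 0, "dx": 0, "dy": 0, "dz": 0.05, "rx": 0, "ry": 0, "rz": 0}, {"gripper": 0, "dx": 0, "dy": 0, "dz": 0, "rx": 0, "ry": 0, "rz": 0}, {"gripper": 0, "dx": 0, "dy": 0, "dz": 0, "rx": 0, "ry": 0, "rz": 0}]'

```text
time_s: 4.45
position: [0.4993, -0.2017, 0.0176]
tcp_rot: [-3.137, -0.177, 0.0]
ft_force: [0.4, 0.3, 0.7]
width: 0.0004
```

```bash
python3 st.py; python3 - <<'E'
from h import *
grab('wrist','wrist4');grab('side','side4')
i=cv2.imread('pics/side4.png');cv2.imwrite('pics/side4c.png',cv2.resize(i[150:280,230:400],None,fx=4.5,fy=4.5,interpolation=cv2.INTER_CUBIC))
E
```

```text
4.45 tray [144.84   2.71] z 17.62 F [ 0.3 -0.4  0.7] w 0.0004462486393477489 yawerr 0.01
```

View pics/wrist4.png

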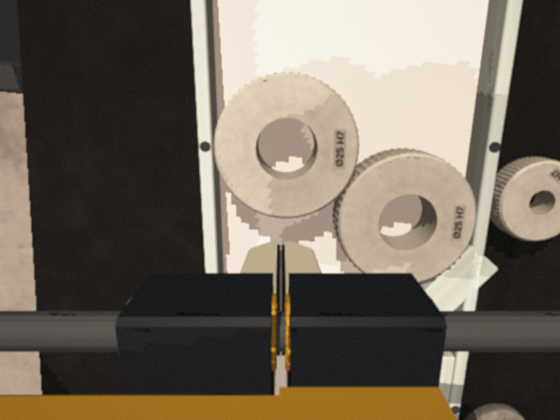

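View pics/side4c.png

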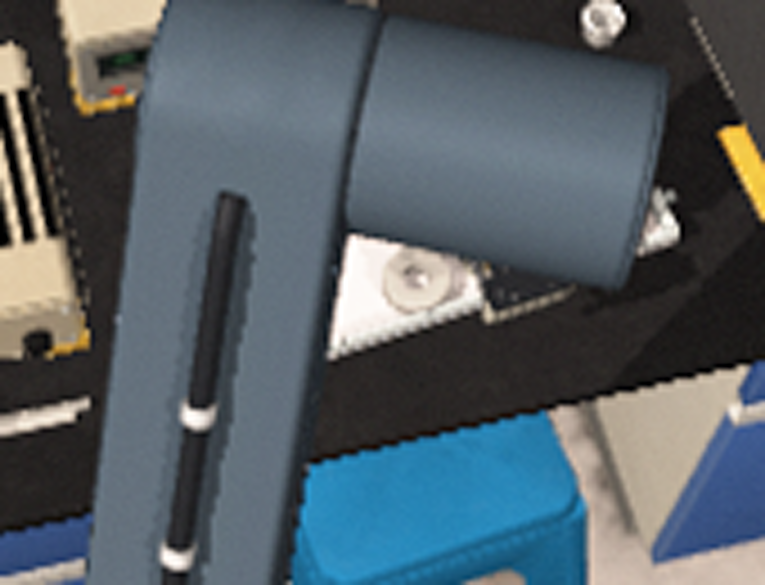

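Call:
send_rows --plan '[{"gripper": 0, "dx": 0, "dy": -0.1, "dz": 0, "rx": 0, "ry": 0, "rz": 0}, {"gripper": 0, "dx": 0, "dy": -0.1, "dz": 0, "rx": 0, "ry": 0, "rz": 0}, {"gripper": 0, "dx": 0, "dy": -0.1, "dz": 0, "rx": 0, "ry": 0, "rz": 0}, {"gripper": 0, "dx": 0, "dy": -0.1, "dz": 0, "rx": 0, "ry": 0, "rz": 0}, {"gripper": 0, "dx": 0, "dy": -0.1, "dz": 0, "rx": 0, "ry": 0, "rz": 0}, {"gripper": 0, "dx": 0, "dy": -0.1, "dz": 0, "rx": 0, "ry": 0, "rz": 0}, {"gripper": 0, "dx": 0, "dy": -0.1, "dz": 0, "rx": 0, "ry": 0, "rz": 0}, {"gripper": 0, "dx": 0, "dy": -0.1, "dz": 0, "rx": 0, "ry": 0, "rz": 0}, {"gripper": 0, "dx": 0, "dy": -0.1, "dz": 0, "rx": 0, "ry": 0, "rz": 0}, {"gripper": 0, "dx": 0, "dy": -0.05, "dz": 0, "rx": 0, "ry": 0, "rz": 0}, {"gripper": 0, "dx": 0, "dy": 0, "dz": 0, "rx": 0, "ry": 0, "rz": 0}]'

```text
time_s: 5.47
position: [0.4959, -0.1729, 0.0176]
tcp_rot: [-3.136, -0.178, 0.0]
ft_force: [-0.7, -0.2, -0.2]
width: 0.0004
```

```bash
python3 st.py; python3 - <<'E'
from h import *
grab('wrist','wrist5')
E
```

```text
5.4667 tray [173.81   2.86] z 17.59 F [-0.1  0.7 -0.2] w 0.00038108031839770664 yawerr 0.03
```

View pics/wrist5.png

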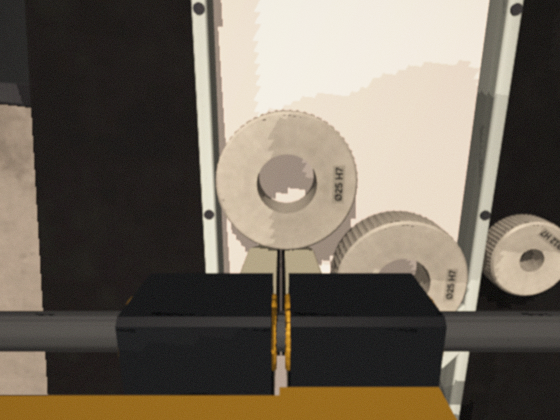

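```bash
python3 - <<'E'
from px import *
print(P('wrist5',286.5,179.5,.031),P('wrist5',286.5,110,.031),P('wrist5',286.5,249,.031), P('wrist4',286,144,.031), P('wrist5',280,243,.0176+.019))
E
```

```text
[214.3   1.6] [242.2   1.7] [183.4   1.5] [199.9   1.7] [188.3   4.3]
```

Call:
send_rows --plan '[{"gripper": 0, "dx": 0, "dy": -0.04, "dz": 0, "rx": 0, "ry": 0, "rz": 0}, {"gripper": 0, "dx": 0, "dy": -0.06, "dz": 0, "rx": 0, "ry": 0, "rz": 0}, {"gripper": 0, "dx": 0, "dy": -0.06, "dz": 0, "rx": 0, "ry": 0, "rz": 0}, {"gripper": 0, "dx": 0, "dy": -0.06, "dz": 0, "rx": 0, "ry": 0, "rz": 0}, {"gripper": 0, "dx": 0, "dy": -0.06, "dz": 0, "rx": 0, "ry": 0, "rz": 0}, {"gripper": 0, "dx": 0, "dy": -0.06, "dz": 0, "rx": 0, "ry": 0, "rz": 0}, {"gripper": 0, "dx": 0, "dy": -0.06, "dz": 0, "rx": 0, "ry": 0, "rz": 0}, {"gripper": 0, "dx": 0, "dy": -0.05, "dz": 0, "rx": 0, "ry": 0, "rz": 0}, {"gripper": 0, "dx": 0, "dy": -0.03, "dz": 0, "rx": 0, "ry": 0, "rz": 0}, {"gripper": 0, "dx": 0, "dy": -0.02, "dz": 0, "rx": 0, "ry": 0, "rz": 0}, {"gripper": 0, "dx": 0, "dy": 0, "dz": 0, "rx": 0, "ry": 0, "rz": 0}, {"gripper": 0, "dx": 0, "dy": 0, "dz": 0, "rx": 0, "ry": 0, "rz": 0}]'

```text
time_s: 6.52
position: [0.4944, -0.1584, 0.0176]
tcp_rot: [-3.137, -0.177, 0.0]
ft_force: [-0.9, -0.1, -0.0]
width: 0.0003
```

```bash
python3 st.py; python3 - <<'E'
from h import *
grab('wrist','wrist6')
E
```

```text
6.5167 tray [188.43   2.77] z 17.65 F [-0.   0.9 -0. ] w 0.00027792169194478173 yawerr 0.01
```

View pics/wrist6.png

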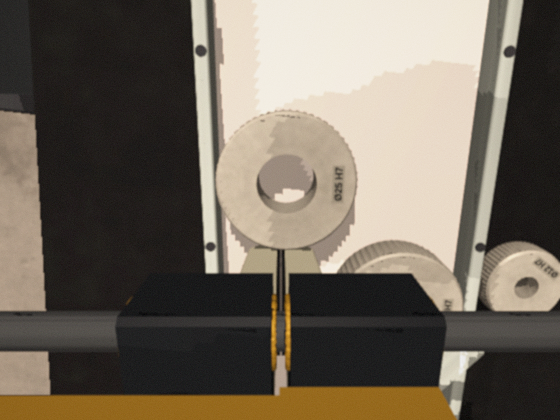

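Blocker is now at tray x of about 229, so it moved back 30 mm. Next I lift and go over to behind the corner ring.

Call:
send_rows --plan '[{"gripper": 0, "dx": 0, "dy": 0.15, "dz": 0, "rx": 0, "ry": 0, "rz": 0}, {"gripper": 0, "dx": 0, "dy": 0, "dz": -0.3, "rx": 0, "ry": 0, "rz": 0}, {"gripper": 0, "dx": 0, "dy": 0, "dz": -0.6, "rx": 0, "ry": 0, "rz": 0}, {"gripper": 0, "dx": 0, "dy": 0, "dz": -0.6, "rx": 0, "ry": 0, "rz": 0}, {"gripper": 0, "dx": 0.44, "dy": -0.25, "dz": 0, "rx": 0, "ry": 0, "rz": 0}, {"gripper": 0, "dx": 0.44, "dy": -0.25, "dz": 0, "rx": 0, "ry": 0, "rz": 0}, {"gripper": 0, "dx": 0.44, "dy": -0.25, "dz": 0, "rx": 0, "ry": 0, "rz": 0}, {"gripper": 0, "dx": 0.44, "dy": -0.26, "dz": 0, "rx": 0, "ry": 0, "rz": 0}, {"gripper": 0, "dx": 0, "dy": 0, "dz": 0, "rx": 0, "ry": 0, "rz": 0}, {"gripper": 0, "dx": 0, "dy": 0, "dz": 0, "rx": 0, "ry": 0, "rz": 0}, {"gripper": 0, "dx": 0, "dy": 0, "dz": 0, "rx": 0, "ry": 0, "rz": 0}]'

```text
time_s: 7.48
position: [0.5435, -0.1265, 0.0619]
tcp_rot: [-3.136, -0.178, 0.002]
ft_force: [0.1, -0.0, -0.5]
width: 0.0007
```

```bash
python3 st.py; python3 - <<'E'
from h import *
grab('wrist','wrist7');grab('scene','scene7')
i=cv2.imread('pics/scene7.png');cv2.imwrite('pics/scene7c.png',cv2.resize(i[195:295,250:390],None,fx=5.5,fy=5.5,interpolation=cv2.INTER_CUBIC))
E
```

```text
7.4833 tray [214.53 -49.62] z 61.93 F [-0.  -0.  -0.5] w 0.0006655371449098951 yawerr 0.04
```

View pics/wrist7.png

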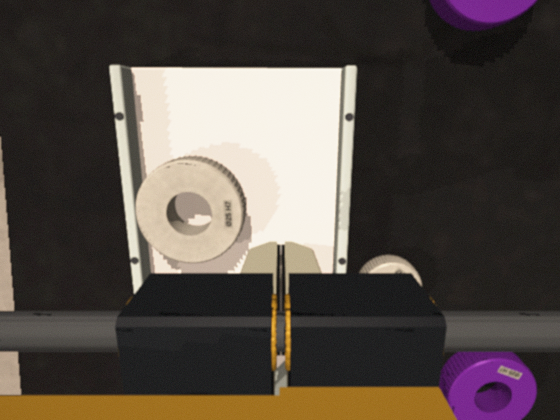

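View pics/scene7c.png

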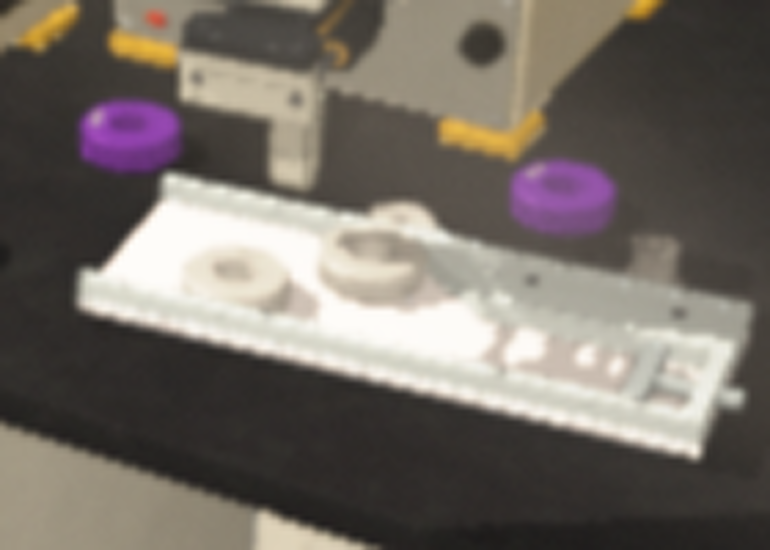

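```bash
python3 - <<'E'
from px import *
d=np.load('pics/scene7.npz')
def S(u,v,z):return tr(ray(d['camera_matrix'],d['R'],d['t'],250+u/5.5,195+v/5.5,z)[:2]*1000,q).round(1)
print('blk',P('wrist7',190.5,209,.031),'scene blk',S(238,270,.031),'cor',S(373,250,.031),'mouthcorner',S(497,297,.029), 'ft',S(293,185,.062))
E
```

```text
blk [229.5   0.9] scene blk [224.8   2.1] cor [165.2 -48.8] mouthcorner [ 90.2 -32.7] ft [212.2 -46.1]
```

Call:
send_rows --plan '[{"gripper": 0, "dx": 0, "dy": 0, "dz": 0.3, "rx": 0, "ry": 0, "rz": 0}, {"gripper": 0, "dx": 0, "dy": 0, "dz": 0.4, "rx": 0, "ry": 0, "rz": 0}, {"gripper": 0, "dx": 0, "dy": 0, "dz": 0.4, "rx": 0, "ry": 0, "rz": 0}, {"gripper": 0, "dx": 0, "dy": 0, "dz": 0.25, "rx": 0, "ry": 0, "rz": 0}, {"gripper": 0, "dx": 0, "dy": 0, "dz": 0.12, "rx": 0, "ry": 0, "rz": 0}, {"gripper": 0, "dx": 0, "dy": 0, "dz": 0, "rx": 0, "ry": 0, "rz": 0}, {"gripper": 0, "dx": 0, "dy": 0, "dz": 0, "rx": 0, "ry": 0, "rz": 0}]'

```text
time_s: 8.17
position: [0.5439, -0.1268, 0.0183]
tcp_rot: [-3.136, -0.177, 0.0]
ft_force: [-0.3, -0.2, 0.2]
width: 0.0007
```

```bash
python3 st.py
```

```text
8.1667 tray [214.2  -50.02] z 18.35 F [-0.2  0.3  0.2] w 0.000711364683267016 yawerr 0.01
```

Call:
send_rows --plan '[{"gripper": 0, "dx": 0, "dy": 0.06, "dz": 0, "rx": 0, "ry": 0, "rz": 0}, {"gripper": 0, "dx": 0, "dy": 0.06, "dz": 0, "rx": 0, "ry": 0, "rz": 0}, {"gripper": 0, "dx": 0, "dy": 0.06, "dz": 0, "rx": 0, "ry": 0, "rz": 0}, {"gripper": 0, "dx": -0.034, "dy": 0.04, "dz": 0, "rx": 0, "ry": 0, "rz": 0}, {"gripper": 0, "dx": -0.034, "dy": 0.04, "dz": 0, "rx": 0, "ry": 0, "rz": 0}, {"gripper": 0, "dx": -0.034, "dy": 0.04, "dz": 0, "rx": 0, "ry": 0, "rz": 0}, {"gripper": 0, "dx": -0.034, "dy": 0.04, "dz": 0, "rx": 0, "ry": 0, "rz": 0}, {"gripper": 0, "dx": -0.034, "dy": 0.04, "dz": 0, "rx": 0, "ry": 0, "rz": 0}]'

```text
time_s: 8.83
position: [0.54, -0.1387, 0.0186]
tcp_rot: [-3.136, -0.177, 0.0]
ft_force: [-1.0, 2.2, 0.8]
width: 0.0005
```

```bash
python3 st.py
```

```text
8.8333 tray [202.86 -44.73] z 18.59 F [2.3 0.7 0.8] w 0.0004616121876223059 yawerr 0.01
```

Call:
send_rows --plan '[{"gripper": 0, "dx": -0.05, "dy": 0.06, "dz": 0, "rx": 0, "ry": 0, "rz": 0}, {"gripper": 0, "dx": -0.05, "dy": 0.06, "dz": 0, "rx": 0, "ry": 0, "rz": 0}, {"gripper": 0, "dx": -0.05, "dy": 0.06, "dz": 0, "rx": 0, "ry": 0, "rz": 0}, {"gripper": 0, "dx": -0.05, "dy": 0.06, "dz": 0, "rx": 0, "ry": 0, "rz": 0}, {"gripper": 0, "dx": -0.05, "dy": 0.06, "dz": 0, "rx": 0, "ry": 0, "rz": 0}, {"gripper": 0, "dx": -0.05, "dy": 0.06, "dz": 0, "rx": 0, "ry": 0, "rz": 0}]'

```text
time_s: 9.33
position: [0.5323, -0.1507, 0.0185]
tcp_rot: [-3.137, -0.177, 0.0]
ft_force: [-0.7, 3.0, 1.3]
width: 0.0003
```

```bash
python3 st.py; python3 - <<'E'
from h import *
grab('scene','scene8')
i=cv2.imread('pics/scene8.png');cv2.imwrite('pics/scene8c.png',cv2.resize(i[195:295,250:390],None,fx=5.5,fy=5.5,interpolation=cv2.INTER_CUBIC))
E
```

```text
9.3333 tray [191.79 -35.73] z 18.52 F [3.1 0.3 1.3] w 0.0003384382185707513 yawerr 0.01
```

View pics/scene8c.png

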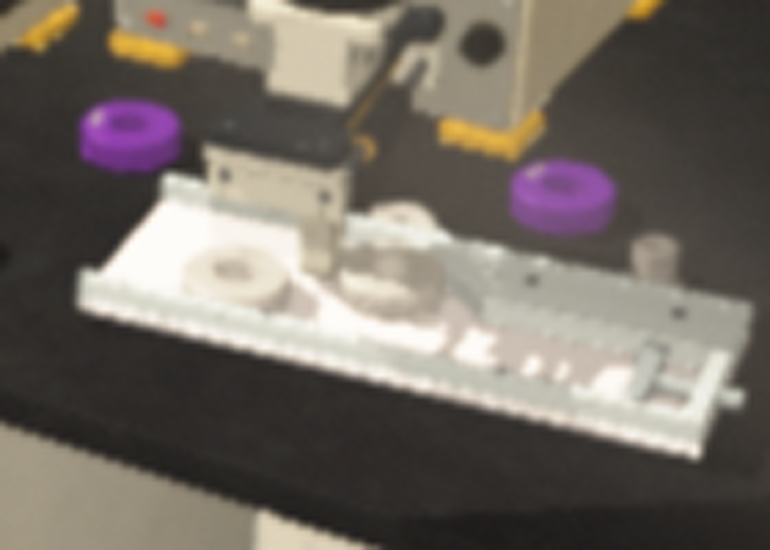

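Call:
send_rows --plan '[{"gripper": 0, "dx": -0.058, "dy": 0.07, "dz": 0, "rx": 0, "ry": 0, "rz": 0}, {"gripper": 0, "dx": -0.058, "dy": 0.07, "dz": 0, "rx": 0, "ry": 0, "rz": 0}, {"gripper": 0, "dx": -0.058, "dy": 0.07, "dz": 0, "rx": 0, "ry": 0, "rz": 0}, {"gripper": 0, "dx": -0.058, "dy": 0.07, "dz": 0, "rx": 0, "ry": 0, "rz": 0}, {"gripper": 0, "dx": -0.058, "dy": 0.07, "dz": 0, "rx": 0, "ry": 0, "rz": 0}, {"gripper": 0, "dx": -0.058, "dy": 0.07, "dz": 0, "rx": 0, "ry": 0, "rz": 0}, {"gripper": 0, "dx": -0.058, "dy": 0.07, "dz": 0, "rx": 0, "ry": 0, "rz": 0}, {"gripper": 0, "dx": -0.058, "dy": 0.07, "dz": 0, "rx": 0, "ry": 0, "rz": 0}, {"gripper": 0, "dx": -0.058, "dy": 0.07, "dz": 0, "rx": 0, "ry": 0, "rz": 0}, {"gripper": 0, "dx": -0.058, "dy": 0.07, "dz": 0, "rx": 0, "ry": 0, "rz": 0}]'

```text
time_s: 10.22
position: [0.5173, -0.1736, 0.0185]
tcp_rot: [3.137, 0.177, -0.0]
ft_force: [0.8, 1.0, -0.6]
width: 0.0007
```

```bash
python3 st.py
```

```text
10.2167 tray [170.76 -18.31] z 18.5 F [ 0.9 -0.9 -0.6] w 0.0006741457424194367 yawerr 0.01
```

Call:
send_rows --plan '[{"gripper": 0, "dx": -0.058, "dy": 0.07, "dz": 0, "rx": 0, "ry": 0, "rz": 0}, {"gripper": 0, "dx": -0.058, "dy": 0.07, "dz": 0, "rx": 0, "ry": 0, "rz": 0}, {"gripper": 0, "dx": -0.058, "dy": 0.07, "dz": 0, "rx": 0, "ry": 0, "rz": 0}, {"gripper": 0, "dx": -0.058, "dy": 0.07, "dz": 0, "rx": 0, "ry": 0, "rz": 0}, {"gripper": 0, "dx": -0.058, "dy": 0.07, "dz": 0, "rx": 0, "ry": 0, "rz": 0}, {"gripper": 0, "dx": -0.058, "dy": 0.07, "dz": 0, "rx": 0, "ry": 0, "rz": 0}, {"gripper": 0, "dx": -0.058, "dy": 0.07, "dz": 0, "rx": 0, "ry": 0, "rz": 0}]'

```text
time_s: 10.8
position: [0.5069, -0.1895, 0.0185]
tcp_rot: [3.137, 0.177, -0.0]
ft_force: [-0.2, 1.4, -1.5]
width: 0.0004
```

```bash
python3 st.py;  python3 - <<'E'
from h import *
grab('scene','scene9')
i=cv2.imread('pics/scene9.png');cv2.imwrite('pics/scene9c.png',cv2.resize(i[195:295,250:390],None,fx=5.5,fy=5.5,interpolation=cv2.INTER_CUBIC))
E
```

```text
10.8 tray [156.05  -6.15] z 18.53 F [ 1.5  0.1 -1.5] w 0.0003656763579409968 yawerr 0.01
```

View pics/scene9c.png

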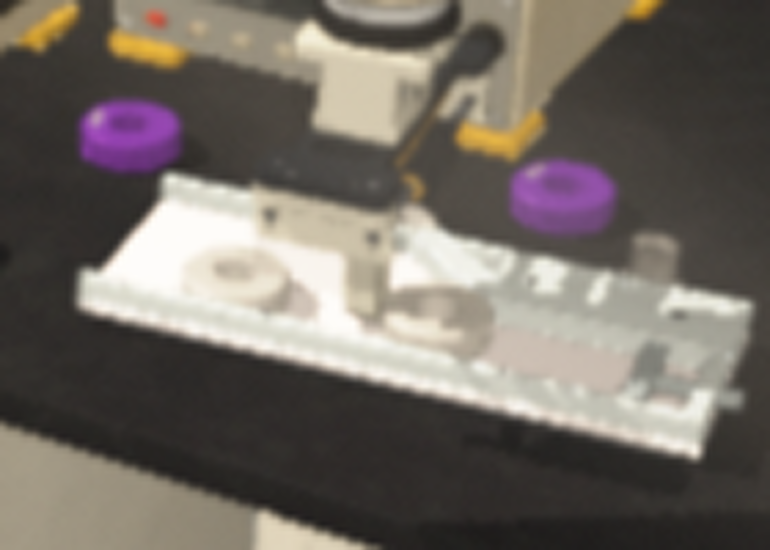

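Call:
send_rows --plan '[{"gripper": 0, "dx": -0.055, "dy": 0.07, "dz": 0, "rx": 0, "ry": 0, "rz": 0}, {"gripper": 0, "dx": -0.055, "dy": 0.07, "dz": 0, "rx": 0, "ry": 0, "rz": 0}, {"gripper": 0, "dx": -0.055, "dy": 0.07, "dz": 0, "rx": 0, "ry": 0, "rz": 0}, {"gripper": 0, "dx": -0.03, "dy": 0.07, "dz": 0, "rx": 0, "ry": 0, "rz": 0}, {"gripper": 0, "dx": 0, "dy": 0.07, "dz": 0, "rx": 0, "ry": 0, "rz": 0}, {"gripper": 0, "dx": 0, "dy": 0.07, "dz": 0, "rx": 0, "ry": 0, "rz": 0}]'

```text
time_s: 11.35
position: [0.5027, -0.2027, 0.0186]
tcp_rot: [-3.137, -0.177, 0.0]
ft_force: [-0.6, 0.9, 0.4]
width: 0.0003
```

```bash
python3 st.py
```

```text
11.35 tray [143.48  -0.46] z 18.56 F [1.  0.5 0.4] w 0.0002742312714992714 yawerr 0.01
```

Free movement in the mouth. Straight down the lane next.

Call:
send_rows --plan '[{"gripper": 0, "dx": 0, "dy": 0.09, "dz": 0, "rx": 0, "ry": 0, "rz": 0}, {"gripper": 0, "dx": 0, "dy": 0.1, "dz": 0, "rx": 0, "ry": 0, "rz": 0}, {"gripper": 0, "dx": 0, "dy": 0.1, "dz": 0, "rx": 0, "ry": 0, "rz": 0}, {"gripper": 0, "dx": 0, "dy": 0.1, "dz": 0, "rx": 0, "ry": 0, "rz": 0}, {"gripper": 0, "dx": 0, "dy": 0.1, "dz": 0, "rx": 0, "ry": 0, "rz": 0}, {"gripper": 0, "dx": 0, "dy": 0.1, "dz": 0, "rx": 0, "ry": 0, "rz": 0}]'

```text
time_s: 11.85
position: [0.5047, -0.2204, 0.0186]
tcp_rot: [3.137, 0.177, 0.0]
ft_force: [-0.8, 1.2, 0.5]
width: 0.0004
```

```bash
python3 st.py
```

```text
11.85 tray [125.66  -0.55] z 18.56 F [1.3 0.7 0.5] w 0.0003759811205337411 yawerr 0.01
```

Call:
send_rows --plan '[{"gripper": 0, "dx": 0, "dy": 0.1, "dz": 0, "rx": 0, "ry": 0, "rz": 0}, {"gripper": 0, "dx": 0, "dy": 0.1, "dz": 0, "rx": 0, "ry": 0, "rz": 0}, {"gripper": 0, "dx": 0, "dy": 0.1, "dz": 0, "rx": 0, "ry": 0, "rz": 0}, {"gripper": 0, "dx": 0, "dy": 0.1, "dz": 0, "rx": 0, "ry": 0, "rz": 0}, {"gripper": 0, "dx": 0, "dy": 0.1, "dz": 0, "rx": 0, "ry": 0, "rz": 0}, {"gripper": 0, "dx": 0, "dy": 0.07, "dz": 0, "rx": 0, "ry": 0, "rz": 0}, {"gripper": 0, "dx": 0, "dy": 0.04, "dz": 0, "rx": 0, "ry": 0, "rz": 0}, {"gripper": 0, "dx": 0, "dy": 0.02, "dz": 0, "rx": 0, "ry": 0, "rz": 0}, {"gripper": 0, "dx": 0, "dy": 0, "dz": 0, "rx": 0, "ry": 0, "rz": 0}, {"gripper": 0, "dx": 0, "dy": 0, "dz": 0, "rx": 0, "ry": 0, "rz": 0}]'

```text
time_s: 12.68
position: [0.5068, -0.2389, 0.0185]
tcp_rot: [3.136, 0.177, 0.0]
ft_force: [1.0, 0.0, 0.2]
width: 0.0005
```

```bash
python3 st.py;  python3 - <<'E'
from h import *
grab('scene','scene10')
i=cv2.imread('pics/scene10.png');cv2.imwrite('pics/scene10c.png',cv2.resize(i[195:295,250:390],None,fx=5.5,fy=5.5,interpolation=cv2.INTER_CUBIC))
E
```

```text
12.6833 tray [107.07  -0.51] z 18.51 F [-0.1 -1.   0.2] w 0.000452016119429773 yawerr 0.02
```

View pics/scene10c.png

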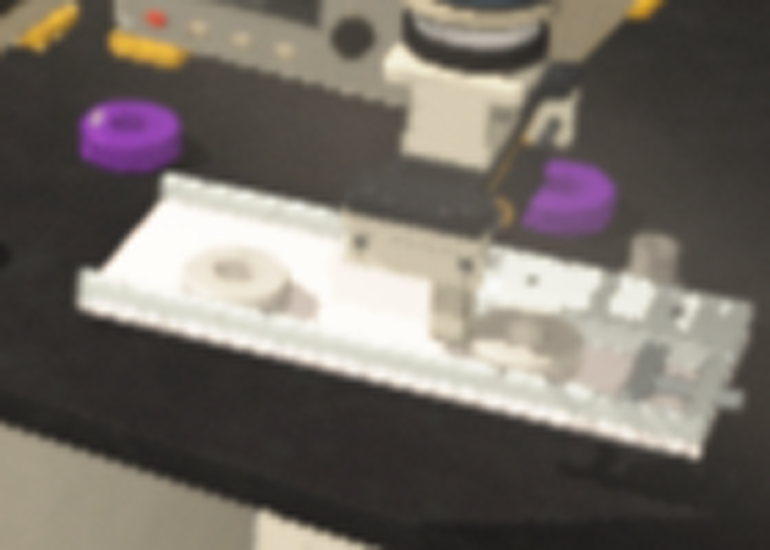

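Call:
send_rows --plan '[{"gripper": 0, "dx": 0, "dy": -0.2, "dz": 0, "rx": 0, "ry": 0, "rz": 0}, {"gripper": 0, "dx": 0, "dy": 0, "dz": -0.5, "rx": 0, "ry": 0, "rz": 0}, {"gripper": 0, "dx": 0, "dy": -0.2, "dz": -0.5, "rx": 0, "ry": 0, "rz": 0}, {"gripper": 0, "dx": 0, "dy": -0.6, "dz": -0.4, "rx": 0, "ry": 0, "rz": 0}, {"gripper": 0, "dx": 0, "dy": -0.8, "dz": 0, "rx": 0, "ry": 0, "rz": 0}, {"gripper": 0, "dx": 0, "dy": -0.8, "dz": 0, "rx": 0, "ry": 0, "rz": 0}, {"gripper": 0, "dx": 0, "dy": -0.8, "dz": 0, "rx": 0, "ry": 0, "rz": 0}, {"gripper": 0, "dx": 0, "dy": -0.8, "dz": 0, "rx": 0, "ry": 0, "rz": 0}, {"gripper": 0, "dx": -0.07, "dy": -0.8, "dz": 0, "rx": 0, "ry": 0, "rz": 0}, {"gripper": 0, "dx": 0, "dy": -0.65, "dz": 0, "rx": 0, "ry": 0, "rz": 0}, {"gripper": 0, "dx": 0, "dy": 0, "dz": 0, "rx": 0, "ry": 0, "rz": 0}, {"gripper": 0, "dx": 0, "dy": 0, "dz": 0, "rx": 0, "ry": 0, "rz": 0}]'

```text
time_s: 13.73
position: [0.4855, -0.0699, 0.0606]
tcp_rot: [3.136, 0.18, 0.0]
ft_force: [0.6, 0.3, -0.5]
width: 0.0004
```

Call:
send_rows --plan '[{"gripper": 0, "dx": 0, "dy": 0, "dz": 0, "rx": 0, "ry": 0, "rz": 0}, {"gripper": 0, "dx": 0, "dy": 0, "dz": 0, "rx": 0, "ry": 0, "rz": 0}]'

```text
time_s: 13.9
position: [0.4858, -0.0714, 0.0606]
tcp_rot: [3.136, 0.176, 0.001]
ft_force: [1.0, -0.3, -0.3]
width: 0.0006
```

```bash
python3 st.py;  python3 - <<'E'
from h import *
grab('scene','scene11')
i=cv2.imread('pics/scene11.png');cv2.imwrite('pics/scene11c.png',cv2.resize(i[195:295,250:390],None,fx=5.5,fy=5.5,interpolation=cv2.INTER_CUBIC))
E
```

```text
13.9 tray [275.84   1.5 ] z 60.58 F [-0.4 -0.9 -0.3] w 0.0005547672777082961 yawerr -0.03
```

View pics/scene11c.png

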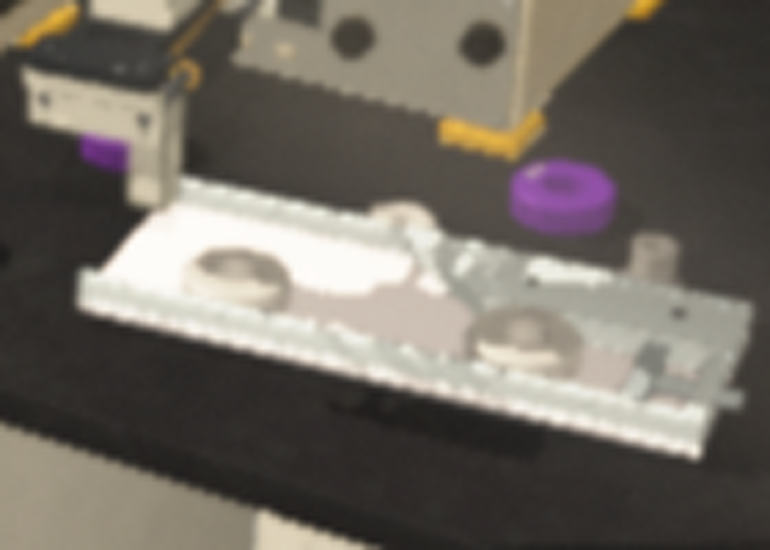

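Call:
send_rows --plan '[{"gripper": 0, "dx": 0, "dy": 0, "dz": 0.3, "rx": 0, "ry": 0, "rz": 0}, {"gripper": 0, "dx": 0, "dy": 0, "dz": 0.4, "rx": 0, "ry": 0, "rz": 0}, {"gripper": 0, "dx": 0, "dy": 0, "dz": 0.4, "rx": 0, "ry": 0, "rz": 0}, {"gripper": 0, "dx": 0, "dy": 0, "dz": 0.2, "rx": 0, "ry": 0, "rz": 0}, {"gripper": 0, "dx": 0, "dy": 0, "dz": 0.1, "rx": 0, "ry": 0, "rz": 0}, {"gripper": 0, "dx": 0, "dy": 0, "dz": 0, "rx": 0, "ry": 0, "rz": 0}, {"gripper": 0, "dx": 0, "dy": 0, "dz": 0, "rx": 0, "ry": 0, "rz": 0}]'

```text
time_s: 14.53
position: [0.4857, -0.0708, 0.0186]
tcp_rot: [-3.137, -0.177, -0.0]
ft_force: [0.6, -0.0, -0.6]
width: 0.0003
```

Call:
send_rows --plan '[{"gripper": 0, "dx": 0, "dy": 0.06, "dz": 0, "rx": 0, "ry": 0, "rz": 0}, {"gripper": 0, "dx": 0, "dy": 0.08, "dz": 0, "rx": 0, "ry": 0, "rz": 0}, {"gripper": 0, "dx": 0, "dy": 0.08, "dz": 0, "rx": 0, "ry": 0, "rz": 0}, {"gripper": 0, "dx": 0, "dy": 0.08, "dz": 0, "rx": 0, "ry": 0, "rz": 0}, {"gripper": 0, "dx": 0, "dy": 0.1, "dz": 0, "rx": 0, "ry": 0, "rz": 0}, {"gripper": 0, "dx": 0, "dy": 0.1, "dz": 0, "rx": 0, "ry": 0, "rz": 0}, {"gripper": 0, "dx": 0, "dy": 0.1, "dz": 0, "rx": 0, "ry": 0, "rz": 0}, {"gripper": 0, "dx": 0, "dy": 0.1, "dz": 0, "rx": 0, "ry": 0, "rz": 0}]'

```text
time_s: 15.2
position: [0.488, -0.0918, 0.0186]
tcp_rot: [-3.137, -0.177, -0.0]
ft_force: [0.9, 1.7, 0.7]
width: 0.0004
```

```bash
python3 st.py;  python3 - <<'E'
from h import *
grab('scene','scene12')
i=cv2.imread('pics/scene12.png');cv2.imwrite('pics/scene12c.png',cv2.resize(i[195:295,250:390],None,fx=5.5,fy=5.5,interpolation=cv2.INTER_CUBIC))
E
```

```text
15.2 tray [255.27   1.62] z 18.56 F [ 1.6 -1.1  0.7] w 0.0003674593113497315 yawerr 0.01
```

View pics/scene12c.png

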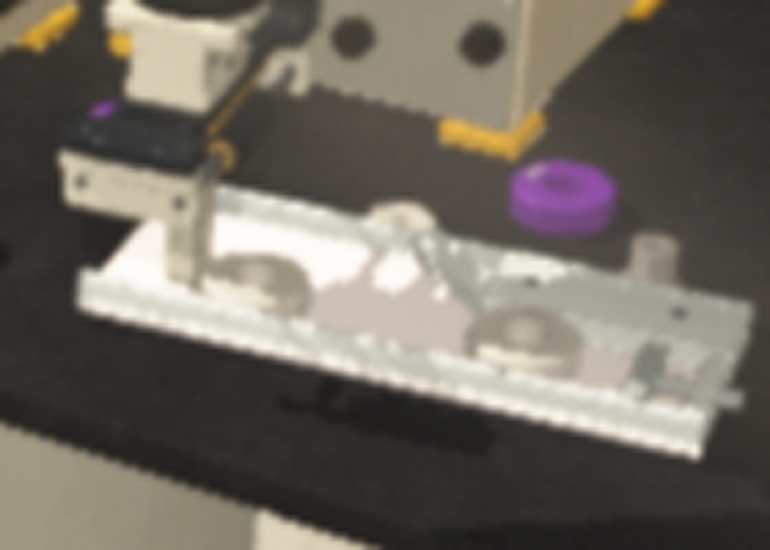

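Call:
send_rows --plan '[{"gripper": 0, "dx": 0, "dy": 0.1, "dz": 0, "rx": 0, "ry": 0, "rz": 0}, {"gripper": 0, "dx": 0, "dy": 0.1, "dz": 0, "rx": 0, "ry": 0, "rz": 0}, {"gripper": 0, "dx": 0, "dy": 0.1, "dz": 0, "rx": 0, "ry": 0, "rz": 0}, {"gripper": 0, "dx": 0, "dy": 0.1, "dz": 0, "rx": 0, "ry": 0, "rz": 0}, {"gripper": 0, "dx": 0, "dy": 0.1, "dz": 0, "rx": 0, "ry": 0, "rz": 0}, {"gripper": 0, "dx": 0, "dy": 0.1, "dz": 0, "rx": 0, "ry": 0, "rz": 0}, {"gripper": 0, "dx": 0, "dy": 0.1, "dz": 0, "rx": 0, "ry": 0, "rz": 0}, {"gripper": 0, "dx": 0, "dy": 0.1, "dz": 0, "rx": 0, "ry": 0, "rz": 0}, {"gripper": 0, "dx": 0, "dy": 0.1, "dz": 0, "rx": 0, "ry": 0, "rz": 0}, {"gripper": 0, "dx": 0, "dy": 0.1, "dz": 0, "rx": 0, "ry": 0, "rz": 0}, {"gripper": 0, "dx": 0, "dy": 0.1, "dz": 0, "rx": 0, "ry": 0, "rz": 0}, {"gripper": 0, "dx": 0, "dy": 0.1, "dz": 0, "rx": 0, "ry": 0, "rz": 0}]'

```text
time_s: 16.25
position: [0.492, -0.1276, 0.0185]
tcp_rot: [-3.137, -0.177, 0.0]
ft_force: [0.1, 0.4, -0.2]
width: 0.0007
```

```bash
python3 st.py;  python3 - <<'E'
from h import *
grab('scene','scene13')
i=cv2.imread('pics/scene13.png');cv2.imwrite('pics/scene13c.png',cv2.resize(i[195:295,250:390],None,fx=5.5,fy=5.5,interpolation=cv2.INTER_CUBIC))
E
```

```text
16.25 tray [219.29   1.63] z 18.53 F [ 0.3 -0.1 -0.2] w 0.0006655060310787615 yawerr 0.01
```

View pics/scene13c.png

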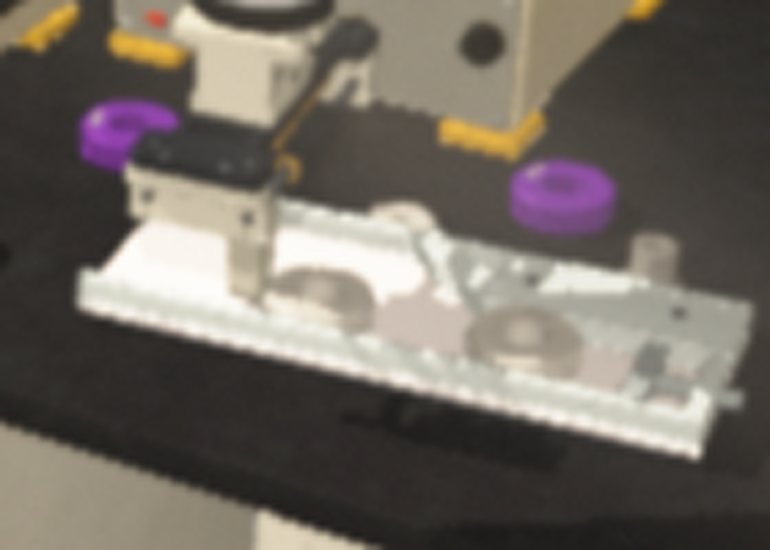

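Call:
send_rows --plan '[{"gripper": 0, "dx": 0, "dy": 0.1, "dz": 0, "rx": 0, "ry": 0, "rz": 0}, {"gripper": 0, "dx": 0, "dy": 0.1, "dz": 0, "rx": 0, "ry": 0, "rz": 0}, {"gripper": 0, "dx": 0, "dy": 0.1, "dz": 0, "rx": 0, "ry": 0, "rz": 0}, {"gripper": 0, "dx": 0, "dy": 0.1, "dz": 0, "rx": 0, "ry": 0, "rz": 0}, {"gripper": 0, "dx": 0, "dy": 0.1, "dz": 0, "rx": 0, "ry": 0, "rz": 0}, {"gripper": 0, "dx": 0, "dy": 0.1, "dz": 0, "rx": 0, "ry": 0, "rz": 0}, {"gripper": 0, "dx": 0, "dy": 0.1, "dz": 0, "rx": 0, "ry": 0, "rz": 0}, {"gripper": 0, "dx": 0, "dy": 0.1, "dz": 0, "rx": 0, "ry": 0, "rz": 0}, {"gripper": 0, "dx": 0, "dy": 0.1, "dz": 0, "rx": 0, "ry": 0, "rz": 0}, {"gripper": 0, "dx": 0, "dy": 0.1, "dz": 0, "rx": 0, "ry": 0, "rz": 0}, {"gripper": 0, "dx": 0, "dy": 0.1, "dz": 0, "rx": 0, "ry": 0, "rz": 0}, {"gripper": 0, "dx": 0, "dy": 0.1, "dz": 0, "rx": 0, "ry": 0, "rz": 0}]'

```text
time_s: 17.3
position: [0.4961, -0.1634, 0.0185]
tcp_rot: [-3.137, -0.177, 0.0]
ft_force: [0.3, 0.6, 0.7]
width: 0.0005
```

```bash
python3 st.py;  python3 - <<'E'
from h import *
grab('scene','scene14')
i=cv2.imread('pics/scene14.png');cv2.imwrite('pics/scene14c.png',cv2.resize(i[195:295,250:390],None,fx=5.5,fy=5.5,interpolation=cv2.INTER_CUBIC))
E
```

```text
17.3 tray [183.28   1.61] z 18.53 F [ 0.6 -0.3  0.7] w 0.0004892502664455822 yawerr 0.01
```

View pics/scene14c.png

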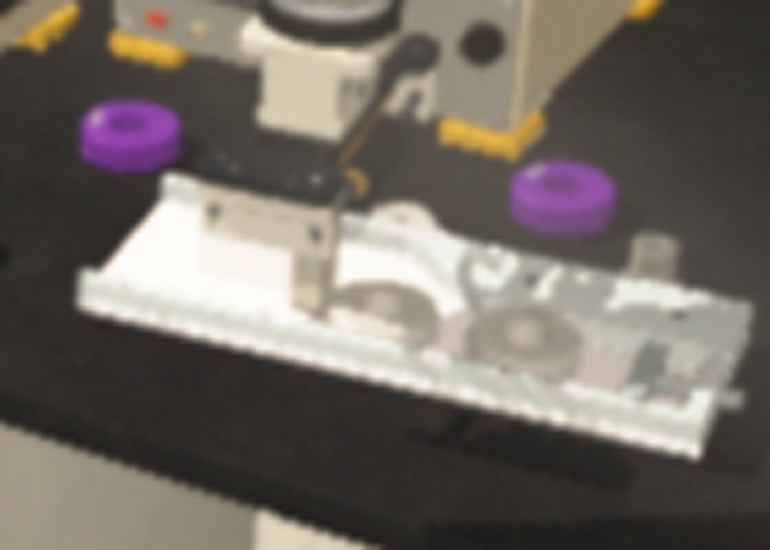

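Call:
send_rows --plan '[{"gripper": 0, "dx": 0, "dy": 0.08, "dz": 0, "rx": 0, "ry": 0, "rz": 0}, {"gripper": 0, "dx": 0, "dy": 0.08, "dz": 0, "rx": 0, "ry": 0, "rz": 0}, {"gripper": 0, "dx": 0, "dy": 0.08, "dz": 0, "rx": 0, "ry": 0, "rz": 0}, {"gripper": 0, "dx": 0, "dy": 0.08, "dz": 0, "rx": 0, "ry": 0, "rz": 0}, {"gripper": 0, "dx": 0, "dy": 0.08, "dz": 0, "rx": 0, "ry": 0, "rz": 0}, {"gripper": 0, "dx": 0, "dy": 0.08, "dz": 0, "rx": 0, "ry": 0, "rz": 0}, {"gripper": 0, "dx": 0, "dy": 0.08, "dz": 0, "rx": 0, "ry": 0, "rz": 0}, {"gripper": 0, "dx": 0, "dy": 0.08, "dz": 0, "rx": 0, "ry": 0, "rz": 0}, {"gripper": 0, "dx": 0, "dy": 0.08, "dz": 0, "rx": 0, "ry": 0, "rz": 0}, {"gripper": 0, "dx": 0, "dy": 0.08, "dz": 0, "rx": 0, "ry": 0, "rz": 0}, {"gripper": 0, "dx": 0, "dy": 0.06, "dz": 0, "rx": 0, "ry": 0, "rz": 0}]'

```text
time_s: 18.27
position: [0.499, -0.189, 0.0185]
tcp_rot: [-3.137, -0.177, 0.0]
ft_force: [0.2, 2.4, 0.3]
width: 0.0002
```

```bash
python3 st.py
```

```text
18.2667 tray [157.53   1.62] z 18.53 F [ 2.4 -0.4  0.3] w 0.000205856116457631 yawerr 0.01
```

Call:
send_rows --plan '[{"gripper": 0, "dx": 0, "dy": 0.05, "dz": 0, "rx": 0, "ry": 0, "rz": 0}, {"gripper": 0, "dx": 0, "dy": 0.05, "dz": 0, "rx": 0, "ry": 0, "rz": 0}, {"gripper": 0, "dx": 0, "dy": 0.05, "dz": 0, "rx": 0, "ry": 0, "rz": 0}, {"gripper": 0, "dx": 0, "dy": 0.05, "dz": 0, "rx": 0, "ry": 0, "rz": 0}, {"gripper": 0, "dx": 0, "dy": 0.05, "dz": 0, "rx": 0, "ry": 0, "rz": 0}, {"gripper": 0, "dx": 0, "dy": 0.05, "dz": 0, "rx": 0, "ry": 0, "rz": 0}, {"gripper": 0, "dx": 0, "dy": 0.05, "dz": 0, "rx": 0, "ry": 0, "rz": 0}, {"gripper": 0, "dx": 0, "dy": 0.05, "dz": 0, "rx": 0, "ry": 0, "rz": 0}, {"gripper": 0, "dx": 0, "dy": 0.05, "dz": 0, "rx": 0, "ry": 0, "rz": 0}, {"gripper": 0, "dx": 0, "dy": 0.05, "dz": 0, "rx": 0, "ry": 0, "rz": 0}]'

```text
time_s: 19.1
position: [0.5007, -0.2037, 0.0185]
tcp_rot: [-3.137, -0.177, 0.0]
ft_force: [0.5, 2.1, 1.1]
width: 0.0002
```

```bash
python3 st.py
```

```text
19.1 tray [142.65   1.61] z 18.51 F [ 2.  -0.8  1.1] w 0.00015426313591307335 yawerr 0.01
```

Call:
send_rows --plan '[{"gripper": 0, "dx": 0, "dy": 0.02, "dz": 0, "rx": 0, "ry": 0, "rz": 0}, {"gripper": 0, "dx": 0, "dy": 0.02, "dz": 0, "rx": 0, "ry": 0, "rz": 0}, {"gripper": 0, "dx": 0, "dy": 0.02, "dz": 0, "rx": 0, "ry": 0, "rz": 0}, {"gripper": 0, "dx": 0, "dy": 0.02, "dz": 0, "rx": 0, "ry": 0, "rz": 0}, {"gripper": 0, "dx": 0, "dy": 0.02, "dz": 0, "rx": 0, "ry": 0, "rz": 0}, {"gripper": 0, "dx": 0, "dy": 0.02, "dz": 0, "rx": 0, "ry": 0, "rz": 0}]'

```text
time_s: 19.6
position: [0.5011, -0.2072, 0.0185]
tcp_rot: [-3.137, -0.177, 0.0]
ft_force: [-0.9, 2.2, 0.5]
width: 0.0005
```

```bash
python3 st.py
```

```text
19.6 tray [139.17   1.59] z 18.54 F [2.3 0.7 0.5] w 0.0005120618068959319 yawerr 0.01
```

Call:
send_rows --plan '[{"gripper": 0, "dx": 0, "dy": 0.02, "dz": 0, "rx": 0, "ry": 0, "rz": 0}, {"gripper": 0, "dx": 0, "dy": 0.02, "dz": 0, "rx": 0, "ry": 0, "rz": 0}, {"gripper": 0, "dx": 0, "dy": 0.02, "dz": 0, "rx": 0, "ry": 0, "rz": 0}, {"gripper": 0, "dx": 0, "dy": 0.02, "dz": 0, "rx": 0, "ry": 0, "rz": 0}]'

```text
time_s: 19.93
position: [0.5012, -0.2089, 0.0185]
tcp_rot: [-3.135, -0.177, 0.001]
ft_force: [-0.2, 9.7, 4.2]
width: 0.0004
```

```bash
python3 st.py
```

```text
19.9333 tray [137.45   1.7 ] z 18.52 F [ 9.7 -0.9  4.2] w 0.0003793616718432123 yawerr -0.0
```

Call:
send_rows --plan '[{"gripper": 0, "dx": 0, "dy": 0.02, "dz": 0, "rx": 0, "ry": 0, "rz": 0}, {"gripper": 0, "dx": 0, "dy": 0.02, "dz": 0, "rx": 0, "ry": 0, "rz": 0}, {"gripper": 0, "dx": 0, "dy": 0.02, "dz": 0, "rx": 0, "ry": 0, "rz": 0}]'

```text
time_s: 20.18
position: [0.5013, -0.2103, 0.0185]
tcp_rot: [-3.135, -0.177, 0.001]
ft_force: [0.2, 9.8, 4.6]
width: 0.0005
```

```bash
python3 st.py
```

```text
20.1833 tray [136.08   1.76] z 18.52 F [ 9.7 -1.3  4.6] w 0.0004583374223158082 yawerr -0.0
```

Call:
send_rows --plan '[{"gripper": 0, "dx": 0, "dy": 0.02, "dz": 0, "rx": 0, "ry": 0, "rz": 0}, {"gripper": 0, "dx": 0, "dy": 0.02, "dz": 0, "rx": 0, "ry": 0, "rz": 0}, {"gripper": 0, "dx": 0, "dy": 0.02, "dz": 0, "rx": 0, "ry": 0, "rz": 0}]'

```text
time_s: 20.43
position: [0.5015, -0.212, 0.0185]
tcp_rot: [-3.135, -0.177, 0.001]
ft_force: [0.2, 9.4, 5.1]
width: 0.0003
```

```bash
python3 st.py
```

```text
20.4333 tray [134.35   1.76] z 18.52 F [ 9.3 -1.2  5.1] w 0.0003045461684943829 yawerr 0.01
```

Call:
send_rows --plan '[{"gripper": 0, "dx": 0, "dy": 0.02, "dz": 0, "rx": 0, "ry": 0, "rz": 0}, {"gripper": 0, "dx": 0, "dy": 0.02, "dz": 0, "rx": 0, "ry": 0, "rz": 0}, {"gripper": 0, "dx": 0, "dy": 0.02, "dz": 0, "rx": 0, "ry": 0, "rz": 0}]'

```text
time_s: 20.68
position: [0.5017, -0.2138, 0.0185]
tcp_rot: [-3.135, -0.177, 0.002]
ft_force: [-1.1, 10.6, 4.5]
width: 0.0004
```

Call:
send_rows --plan '[{"gripper": 0, "dx": 0, "dy": 0.01, "dz": 0, "rx": 0, "ry": 0, "rz": 0}, {"gripper": 0, "dx": 0, "dy": 0.01, "dz": 0, "rx": 0, "ry": 0, "rz": 0}, {"gripper": 0, "dx": 0, "dy": 0.01, "dz": 0, "rx": 0, "ry": 0, "rz": 0}]'

```text
time_s: 20.93
position: [0.5018, -0.2148, 0.0185]
tcp_rot: [-3.135, -0.177, 0.001]
ft_force: [-0.9, 9.3, 4.4]
width: 0.0004
```

```bash
python3 st.py
```

```text
20.9333 tray [131.58   1.75] z 18.52 F [ 9.3 -0.1  4.4] w 0.0004191072744675824 yawerr 0.0
```

Call:
send_rows --plan '[{"gripper": 0, "dx": 0, "dy": 0.01, "dz": 0, "rx": 0, "ry": 0, "rz": 0}, {"gripper": 0, "dx": 0, "dy": 0.01, "dz": 0, "rx": 0, "ry": 0, "rz": 0}, {"gripper": 0, "dx": 0, "dy": 0.01, "dz": 0, "rx": 0, "ry": 0, "rz": 0}]'

```text
time_s: 21.18
position: [0.5019, -0.2156, 0.0185]
tcp_rot: [-3.135, -0.177, 0.001]
ft_force: [1.1, 9.6, 4.6]
width: 0.0004
```

```bash
python3 st.py
```

```text
21.1833 tray [130.68   1.77] z 18.5 F [ 9.4 -2.2  4.6] w 0.0004287429537207226 yawerr 0.0
```

Call:
send_rows --plan '[{"gripper": 0, "dx": 0, "dy": 0.01, "dz": 0, "rx": 0, "ry": 0, "rz": 0}, {"gripper": 0, "dx": 0, "dy": 0.01, "dz": 0, "rx": 0, "ry": 0, "rz": 0}, {"gripper": 0, "dx": 0, "dy": 0.01, "dz": 0, "rx": 0, "ry": 0, "rz": 0}]'

```text
time_s: 21.43
position: [0.502, -0.2165, 0.0185]
tcp_rot: [-3.135, -0.177, 0.001]
ft_force: [-1.2, 9.7, 5.4]
width: 0.0005
```

```bash
python3 st.py
```

```text
21.4333 tray [129.78   1.76] z 18.5 F [9.8 0.1 5.4] w 0.00048584989124756544 yawerr 0.01
```

Call:
send_rows --plan '[{"gripper": 0, "dx": 0, "dy": 0.01, "dz": 0, "rx": 0, "ry": 0, "rz": 0}, {"gripper": 0, "dx": 0, "dy": 0.01, "dz": 0, "rx": 0, "ry": 0, "rz": 0}, {"gripper": 0, "dx": 0, "dy": 0.01, "dz": 0, "rx": 0, "ry": 0, "rz": 0}]'

```text
time_s: 21.68
position: [0.5021, -0.2174, 0.0185]
tcp_rot: [-3.135, -0.177, 0.001]
ft_force: [-0.3, 10.1, 4.0]
width: 0.0006
```

```bash
python3 st.py; python3 - <<'E'
from h import *
grab('scene','scene15')
i=cv2.imread('pics/scene15.png');cv2.imwrite('pics/scene15c.png',cv2.resize(i[225:295,310:390],None,fx=8,fy=8,interpolation=cv2.INTER_CUBIC))
E
```

```text
21.6833 tray [128.87   1.75] z 18.54 F [10.1 -0.8  4. ] w 0.0006028233078020813 yawerr 0.0
```

View pics/scene15c.png

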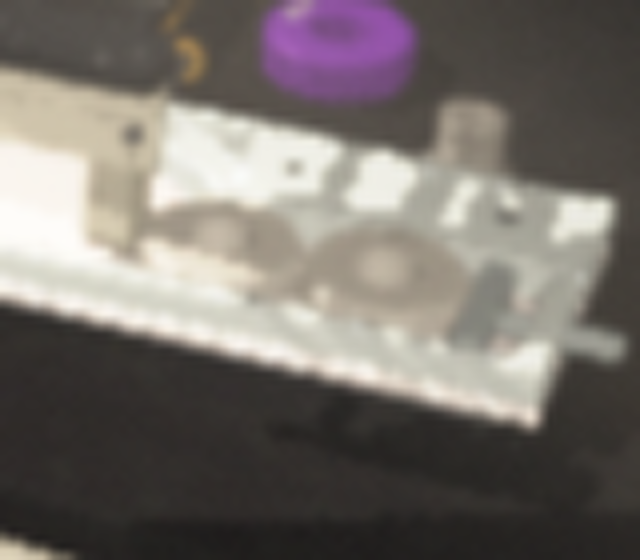

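Call:
send_rows --plan '[{"gripper": 0, "dx": 0, "dy": 0.01, "dz": 0, "rx": 0, "ry": 0, "rz": 0}, {"gripper": 0, "dx": 0, "dy": 0.01, "dz": 0, "rx": 0, "ry": 0, "rz": 0}]'

```text
time_s: 21.9
position: [0.5022, -0.218, 0.0185]
tcp_rot: [-3.135, -0.177, 0.001]
ft_force: [-0.1, 9.2, 4.7]
width: 0.0005
```

```bash
python3 st.py
```

```text
21.9 tray [128.27   1.75] z 18.51 F [ 9.2 -0.9  4.7] w 0.0005302157552365356 yawerr 0.01
```

Call:
send_rows --plan '[{"gripper": 0, "dx": 0, "dy": 0.01, "dz": 0, "rx": 0, "ry": 0, "rz": 0}, {"gripper": 0, "dx": 0, "dy": 0.01, "dz": 0, "rx": 0, "ry": 0, "rz": 0}]'

```text
time_s: 22.07
position: [0.5022, -0.2184, 0.0185]
tcp_rot: [-3.134, -0.177, 0.002]
ft_force: [-0.5, 12.2, 5.3]
width: 0.0009
```

```bash
python3 st.py
```

```text
22.0667 tray [127.88   1.79] z 18.5 F [12.1 -0.9  5.3] w 0.0009317389183128146 yawerr -0.0
```

Call:
send_rows --plan '[{"gripper": 0, "dx": 0, "dy": 0.008, "dz": 0, "rx": 0, "ry": 0, "rz": 0}, {"gripper": 0, "dx": 0, "dy": 0, "dz": 0, "rx": 0, "ry": 0, "rz": 0}]'

```text
time_s: 22.23
position: [0.5022, -0.2184, 0.0185]
tcp_rot: [-3.134, -0.177, 0.002]
ft_force: [0.3, 12.5, 5.9]
width: 0.0007
```

```bash
python3 st.py
```

```text
22.2333 tray [127.88   1.79] z 18.5 F [12.4 -1.7  5.9] w 0.0006782856217369303 yawerr -0.0
```

Call:
send_rows --plan '[{"gripper": 0, "dx": 0, "dy": 0.008, "dz": 0, "rx": 0, "ry": 0, "rz": 0}, {"gripper": 0, "dx": 0, "dy": 0, "dz": 0, "rx": 0, "ry": 0, "rz": 0}]'

```text
time_s: 22.4
position: [0.5022, -0.2185, 0.0185]
tcp_rot: [-3.134, -0.177, 0.002]
ft_force: [0.1, 13.2, 6.5]
width: 0.0004
```

```bash
python3 st.py
```

```text
22.4 tray [127.81   1.8 ] z 18.51 F [13.1 -1.6  6.5] w 0.000375668998823472 yawerr 0.0
```

Call:
send_rows --plan '[{"gripper": 0, "dx": 0, "dy": 0.012, "dz": 0, "rx": 0, "ry": 0, "rz": 0}, {"gripper": 0, "dx": 0, "dy": 0, "dz": 0, "rx": 0, "ry": 0, "rz": 0}, {"gripper": 0, "dx": 0, "dy": 0, "dz": 0, "rx": 0, "ry": 0, "rz": 0}]'

```text
time_s: 22.65
position: [0.5021, -0.2186, 0.0185]
tcp_rot: [-3.133, -0.177, 0.002]
ft_force: [-0.3, 15.3, 7.5]
width: 0.0003
```

```bash
python3 st.py
```

```text
22.65 tray [127.74   1.83] z 18.5 F [15.3 -1.4  7.5] w 0.0002643616829040372 yawerr -0.0
```

Call:
send_rows --plan '[{"gripper": 0, "dx": 0, "dy": 0, "dz": 0, "rx": 0, "ry": 0, "rz": 0}, {"gripper": 0, "dx": 0, "dy": 0, "dz": 0, "rx": 0, "ry": 0, "rz": 0}, {"gripper": 0, "dx": 0, "dy": 0, "dz": 0, "rx": 0, "ry": 0, "rz": 0}, {"gripper": 0, "dx": 0, "dy": 0, "dz": 0, "rx": 0, "ry": 0, "rz": 0}]'

```text
time_s: 22.98
position: [0.5021, -0.2186, 0.0185]
tcp_rot: [-3.134, -0.177, 0.002]
ft_force: [1.0, 15.1, 6.8]
width: 0.0002
```

Call:
send_rows --plan '[{"gripper": 0, "dx": 0, "dy": 0.003, "dz": 0, "rx": 0, "ry": 0, "rz": 0}, {"gripper": 0, "dx": 0, "dy": 0, "dz": 0, "rx": 0, "ry": 0, "rz": 0}, {"gripper": 0, "dx": 0, "dy": 0, "dz": 0, "rx": 0, "ry": 0, "rz": 0}, {"gripper": 0, "dx": 0, "dy": 0, "dz": 0, "rx": 0, "ry": 0, "rz": 0}, {"gripper": 0, "dx": 0, "dy": 0, "dz": 0, "rx": 0, "ry": 0, "rz": 0}, {"gripper": 0, "dx": 0, "dy": 0, "dz": 0, "rx": 0, "ry": 0, "rz": 0}, {"gripper": 0, "dx": 0, "dy": 0, "dz": 0, "rx": 0, "ry": 0, "rz": 0}, {"gripper": 0, "dx": 0, "dy": 0, "dz": 0, "rx": 0, "ry": 0, "rz": 0}]'

```text
time_s: 23.65
position: [0.5021, -0.2186, 0.0185]
tcp_rot: [-3.133, -0.177, 0.002]
ft_force: [0.8, 15.5, 8.1]
width: 0.0008
```

```bash
python3 st.py
```

```text
23.65 tray [127.74   1.84] z 18.51 F [15.3 -2.5  8.1] w 0.0007606145391502746 yawerr 0.0
```

Force held at 15 N for about 1 s with no further movement. The final TCP at x 127.7, less a half finger of 7.5 mm, puts the row's end at about 120, as specified for the stop home. I'll back off and check.

Call:
send_rows --plan '[{"gripper": 0, "dx": 0, "dy": -0.05, "dz": 0, "rx": 0, "ry": 0, "rz": 0}, {"gripper": 0, "dx": 0, "dy": -0.1, "dz": 0, "rx": 0, "ry": 0, "rz": 0}, {"gripper": 0, "dx": 0, "dy": -0.3, "dz": 0, "rx": 0, "ry": 0, "rz": 0}, {"gripper": 0, "dx": 0, "dy": -0.4, "dz": 0, "rx": 0, "ry": 0, "rz": 0}, {"gripper": 0, "dx": 0, "dy": 0, "dz": -0.5, "rx": 0, "ry": 0, "rz": 0}, {"gripper": 0, "dx": 0, "dy": 0, "dz": -1, "rx": 0, "ry": 0, "rz": 0}, {"gripper": 0, "dx": 0, "dy": -0.4, "dz": -1, "rx": 0, "ry": 0, "rz": 0}, {"gripper": 0, "dx": 0, "dy": -0.8, "dz": -1, "rx": 0, "ry": 0, "rz": 0}, {"gripper": 0, "dx": 0, "dy": -0.8, "dz": -1, "rx": 0, "ry": 0, "rz": 0}, {"gripper": 0, "dx": 0, "dy": 0, "dz": -1, "rx": 0, "ry": 0, "rz": 0}, {"gripper": 0, "dx": 0, "dy": 0, "dz": 0, "rx": 0, "ry": 0, "rz": 0}, {"gripper": 0, "dx": 0, "dy": 0, "dz": 0, "rx": 0, "ry": 0, "rz": 0}]'

```text
time_s: 24.65
position: [0.4935, -0.1351, 0.1847]
tcp_rot: [3.135, 0.179, 0.004]
ft_force: [-0.2, 0.2, -0.2]
width: 0.0006
```

Call:
send_rows --plan '[{"gripper": 0, "dx": 0, "dy": 0, "dz": 0, "rx": 0, "ry": 0, "rz": 0}, {"gripper": 0, "dx": 0, "dy": 0, "dz": 0, "rx": 0, "ry": 0, "rz": 0}]'

```text
time_s: 24.82
position: [0.4923, -0.1355, 0.1821]
tcp_rot: [-3.136, -0.177, 0.003]
ft_force: [-0.3, -0.4, -0.0]
width: 0.0006
```

```bash
python3 st.py; python3 - <<'E'
from h import *
grab('wrist','wrist16')
grab('scene','scene16')
i=cv2.imread('pics/scene16.png');cv2.imwrite('pics/scene16c.png',cv2.resize(i[195:295,250:390],None,fx=5.5,fy=5.5,interpolation=cv2.INTER_CUBIC))
E
```

```text
24.8167 tray [211.42   2.31] z 182.13 F [-0.4  0.4 -0. ] w 0.0006082385268794969 yawerr -0.0
```

View pics/wrist16.png

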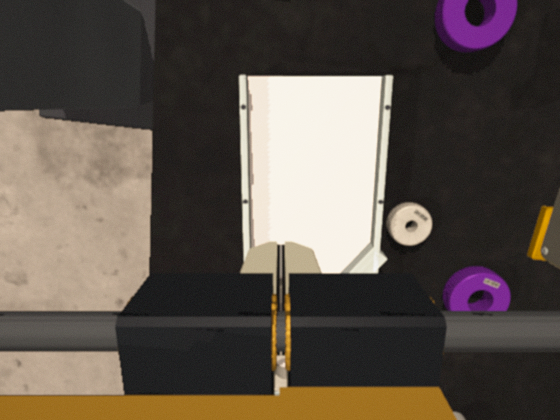

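View pics/scene16c.png

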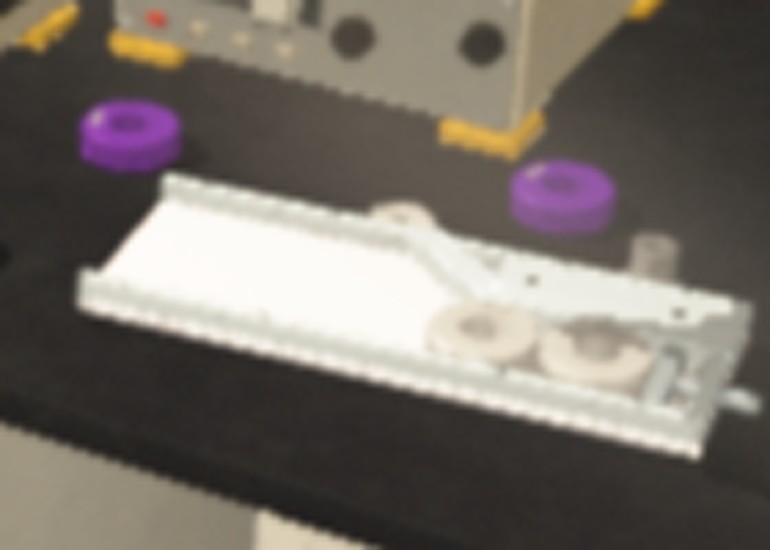

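Call:
send_rows --plan '[{"gripper": 0, "dx": 0, "dy": 0.7, "dz": 0, "rx": 0, "ry": 0, "rz": 0}, {"gripper": 0, "dx": 0, "dy": 0.9, "dz": 0, "rx": 0, "ry": 0, "rz": 0}, {"gripper": 0, "dx": 0, "dy": 0.9, "dz": 0, "rx": 0, "ry": 0, "rz": 0}, {"gripper": 0, "dx": 0, "dy": 0.9, "dz": 0, "rx": 0, "ry": 0, "rz": 0}, {"gripper": 0, "dx": 0, "dy": 0.9, "dz": 0, "rx": 0, "ry": 0, "rz": 0}, {"gripper": 0, "dx": 0, "dy": 0.9, "dz": 0, "rx": 0, "ry": 0, "rz": 0}, {"gripper": 0, "dx": 0, "dy": 0.8, "dz": 0, "rx": 0, "ry": 0, "rz": 0}, {"gripper": 0, "dx": 0, "dy": 0, "dz": 0, "rx": 0, "ry": 0, "rz": 0}, {"gripper": 0, "dx": 0, "dy": 0, "dz": 0, "rx": 0, "ry": 0, "rz": 0}, {"gripper": 0, "dx": 0, "dy": 0, "dz": 0, "rx": 0, "ry": 0, "rz": 0}, {"gripper": 0, "dx": 0, "dy": 0, "dz": 0, "rx": 0, "ry": 0, "rz": 0}]'

```text
time_s: 25.83
position: [0.5131, -0.3135, 0.1832]
tcp_rot: [-3.136, -0.178, 0.001]
ft_force: [-0.8, -0.4, -0.4]
width: 0.0004
```

```bash
python3 st.py; python3 - <<'E'
from h import *
grab('wrist','wrist17')
i=cv2.imread('pics/wrist17.png');cv2.imwrite('pics/w17c.png',cv2.resize(i[60:280,180:440],None,fx=2.7,fy=2.7,interpolation=cv2.INTER_CUBIC))
E
```

```text
25.8333 tray [32.14  1.62] z 183.16 F [-0.3  0.8 -0.4] w 0.0004090198145837001 yawerr 0.05
```

View pics/w17c.png

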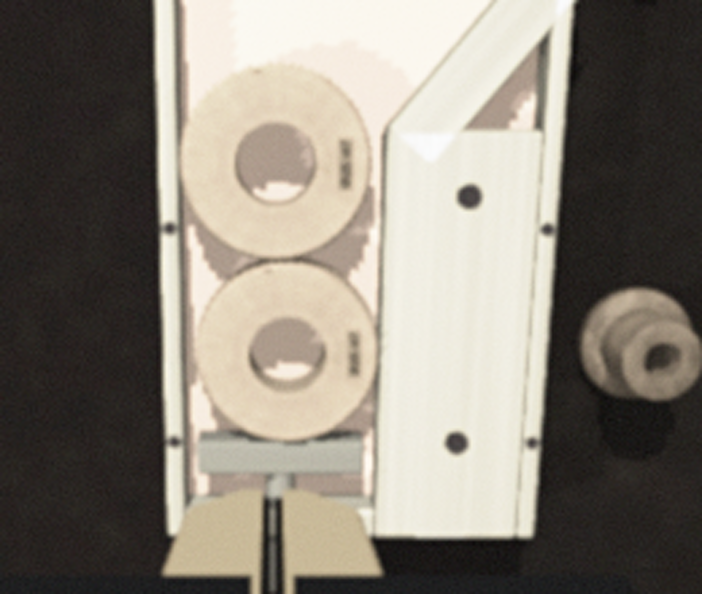

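```bash
python3 - <<'E'
from px import *
C=lambda u,v:(180+u/2.7,60+v/2.7)
for n,u,v,z in[('blk',275,161,.031),('blk far',275,64,.031),('cor',287,350,.031),('stop top edge',287,438,.027),('mouth',388,128,.029)]:print(n,P('wrist17',*C(u,v),z))
E
```

```text
blk [89.1  2.1]
blk far [117.5   2.1]
cor [29.8 -1.9]
stop top edge [-1.2 -2. ]
mouth [ 98.9 -32.4]
```

```bash
python3 -c "
from rig import ctrl
print(ctrl.finish_job())"
```

```text
the job is handed in; nothing more can be done
None
```

The job is done and handed in at about 26 s of the 72 s allowed, with the arm clear of everything.

**What I did:** I nudged the blocking ring straight back about 30 mm (tray x 199 to 229). Then I slid the corner ring along the shoulder into the lane, brought the blocking ring in behind it, and pressed the row until the stop was home. I held that at about 15 N for about 1 s with no movement.

**Last checks:**
- **Ring and stop positions:** the wrist picture puts the corner ring at tray (30, -2) mm, the blocking ring at (89, 2) and the stop face at about x -1. With the stop fully home they should be at x 30, 90 and 0, so this agrees within the 1–2 mm calibration. The corner ring's y of -1.9 mm is only just inside the 2 mm tolerance.
- **Row end:** the fingertip position gives a row end at about x 120, as specified.
- **Forces:** the highest reading along the lane was 15.5 N, or about 17 N in total with a downward component of 7 to 8 N during the press. I read forces only at the end of each move, so a brief peak in between would not show.
- **Other things:** the small ring, the bush and the two purple rings looked undisturbed in the last pictures. I didn't look again at the cup, the scissors or the bin.

**Disagreement:** two pictures early on suggested the contact face was about 10.5 mm ahead of the tool centre. The final position fits 7.5 mm, so the blocking ring may have slid about 2–3 mm ahead of the finger when nudged. The picture taken afterwards still showed it at x 229.

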